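# Prop the chest lid on its folding stay, pack the fittings, shut and hasp it

### The arm

A 7-joint arm with a two-finger parallel gripper is mounted at the origin on a cart in front of the work surface, level with it; the furniture and walls round the work are solid. World frame = base frame: x ahead of the robot, y to its left, z up, the work surface at z = 0. Lengths are in m, angles in rad, forces in N, time in s.
With the tool pointing down it reaches from about 0.35 to 0.9 m from the base axis. Payload 8.1 kg.
Tool frame: the origin (TCP) lies midway between the tips of the shut fingers; the grasp point (between the pads) lies 19 mm behind it (r.hold_point_z is the distance from the TCP to the grasp point, in m); z points along the fingers, y is the line along which they close (so a half turn about z gives the same grasp; the last joint's range is limited). The gripper opens to 92 mm and grips with 3 to 60 N. Pads are 19 mm wide; open, the fingers measure 130 mm over their backs; the gripper's body (75 mm by 190 mm) begins 47 mm behind the grasp point.
Start: joints at [1.048, 0.434, 0.025, 1.573, -0.012, 1.134, -0.075], TCP at [0.255, -0.571, 0.227] pointing down, gripper open.
Joint ranges: [-2.62, 2.62], [-0.44, 2.09], [-1.27, 1.32], [0.08, 2.57], [-1.32, 4.46], [0.12, 2], [-2.74, 2.74]. Speed limits (rad/s): [2.22, 2.22, 3.01, 3.01, 3.14, 3.14, 3.14].

### API

Orientations are given as a unit quaternion [w, x, y, z].
In Python, from bench import r, imaging, hand_in gives the robot as it stands.
- The arm moves only by the tool servo_tool, never from a script. Its argument "steps" is a list that holds one entry, the list of rows, each a list of 5 numbers: the shift along the tool's x, y, z in cm, then the turn about the tool's z in degrees, then the opening, from 0 (shut) to 1 (fully open). A call has exactly 10 rows; each row is the pose to reach, as a shift and turn from the pose commanded when the call began, along the tool's axes at that moment; what a row does not reach only later rows make up. A row lasts 1/12 s, in which the tool goes at most 41.7 mm and 7.16 degrees, less where a joint would pass 70% of its speed; a pose out of reach is approached as far as the arm can. A call with a gripper value outside its range is refused whole. The fingers move at their own pace and stop on an object; "newtons" is the grip in N (left out, the last holds). Time passes only in rows, so rows that repeat a pose let the fingers close, or fill a call up. It gives the time, the measured TCP pose, the force, the opening and the grip force at its end, in the units of the state.
- r.state(): the state, without advancing time (a new reading comes with each control period).
- imaging.read_camera(name): name is "scene" or "top"; returns (picture, depth): 384x512x3 uint8, blue, green, red; 384x512 float32, m along the optical axis (not along the pixel's ray), 0 where there is no reading.
- imaging.camera_info(name): a dict with "K" (3x3 intrinsics, pixels), "dist_coeffs" ([k1, k2, p1, p2, k3] as OpenCV has them; the pictures are not rectified), "R" (3x3) and "t" (3): a world point X has camera coordinates R X + t. Camera axes: x right, y down, z forward; pixel columns grow to the right and rows downward; lengths in m; the calibration is good to about 2 mm. A picture is of the moment at which its call begins. camera_info takes no time and is no camera call.
- hand_in(): hands the job in; it is judged then, once.
The state is a dict: "clock": time; "qpos": joint angles; "dq": joint speeds; "joint_torque": joint torques, N m; "eef_pos": TCP position; "ee_rot": TCP orientation; "ft_force": force on the tool from outside, world axes, zero at the start; "moment": the same for the moment, N m; "width": finger opening in m; "grip_force": force on a finger pad.
Only numpy, scipy, OpenCV 4.12 (cv2) and the standard library are available. Lean on these libraries where they do the work, as an engineer would, in place of code of your own. Each camera call takes 0.05 s, during which the arm holds its last target. There are 200 camera calls.

### The job

Pack the pipe couplings and the small white carton of clips - whichever of them stand on the low wooden table - into the plywood chest. First raise the lid and push the elbow of its folding stay past straight onto its stop so that the lid stands open by itself, let go, and only then load; when all of them lie inside, break the stay by pulling its elbow forward again, bring the lid fully down and swing both hasps down over their staples. Leave the tape measure where it is.

Things in the scene. Friction and masses are not known exactly. Their poses are not given: they have to be found in the camera images.
- riser: Low fixed wooden table, 340 x 805 mm, spanning the clutter on the bench; everything stands on its flat top, 178 mm above the bench (z = 0.178).
- chest: Fixed plywood chest 170 (x) x 340 (y) x 70 mm, walls and floor 9 mm, lid 10 mm on top. Origin: centre of its underside; x to its back (hinge side), y to its left, z up. Load space: x -76..76, y -133..161 mm, floor z 9, rim z 70; a board at y -136, 61 mm high, parts off a 22 mm slot for the stay along the right wall.
- chest_lid (a joint): Lid hinge, rad: 0 shut, grows as it opens up and back, 1.35 with the stay locked. 0.4 kg, damped; its stiff hinge just holds it above about 1.2, lower down it sinks shut if let go. No need to lift beyond 1.28 by hand.
- chest_hinge (a point): Middle of the lid's hinge line on the back rim (85 mm behind the chest's origin, 70 mm above it); the line runs along the chest's y. The lid reaches 170 mm from it.
- lid_handle (a point): Middle of the dark bar handle on the lid's outer face: round bar 10 mm thick, 80 mm long along the chest's y, on two feet. With the lid shut it is 130 mm ahead of the hinge line and 44 mm above it, 34 mm off the lid's face. With the lid up it is behind the lid, whose edge is 40 mm beyond the bar.
- stay_upper (a joint): Elbow of the folding stay at the chest's right end, rad: 0 folded (lid shut), 2.906 straight, 3.106 on its stop. Past straight the lid's weight holds it on the stop. The two 63 mm bars unfold as the lid opens, elbow bulging to the front (about 2.3 at lid 1.28); swing the elbow to the back, a few N, to lift the lid the rest and lock; swing it some 25 mm to the front to break it.
- stay_tab (a point): Grip point on the black thumb tab of the stay's lower bar: plate 9 mm thick (along the chest's y), 15 mm wide, sticking out 32 mm at right angles to the bar, to the front when the lid is up; this point is 20 mm from the elbow pin. It circles about stay_pivot, backward as the stay straightens.
- stay_pivot (a point): Fixed pin of the stay's lower bar: chest x -3, y -151, z 50 mm. The bars swing in the chest's x-z plane.
- hasp_left (a joint): Left hasp, on the lid's front edge, rad: 0 hanging down over its staple (closed), 1.57 sticking straight out to the front. Steel plate 30 mm wide, 50 mm long with a lip turned out 11 mm at its end; stiff, stays where it is put. With the lid shut its hinge is at chest x -89, y 105, z 76 mm, along y.
- hasp_right (a joint): Right hasp, the same at chest y -105.
- coupling_a: Large tan pipe coupling standing on end: 48 mm across (51 over its collar), 44 mm high, 30 g. Origin: centre of its underside, z its axis. May be absent.
- coupling_b: Small tan pipe coupling: 46 mm across, 40 mm high, else as coupling_a. May be absent.
- coupling_c: A second large coupling like coupling_a. May be absent.
- clip_box: Small white printed carton, 61 (x) x 110 (y) x 53 mm, 120 g; grip it across its 61 mm. Origin: centre of its underside. May be absent.
- tape_measure: Bystander: yellow tape measure, 38 x 112 x 62 mm, to be left alone.

How it is judged:
On the way, in this order (a step that is already met when the one before it is completed fails the run):
1. the lid stands open on the stay alone: elbow past straight, on its stop, robot clear of the chest (value of joint stay_upper above 2.966 rad and value of joint chest_lid above 1.28 rad and contact force between the fingers and chest below 0.1 N), for 0.5 s.
2. every coupling and the carton are in the chest while the stay holds the lid (value of joint stay_upper above 2.966 rad and value of joint chest_lid above 1.28 rad and x of coupling_a in the frame of chest between -0.076 and 0.076 m and y of coupling_a in the frame of chest between -0.133 and 0.161 m and z of coupling_a in the frame of chest between 0.003 and 0.055 m and x of coupling_b in the frame of chest between -0.076 and 0.076 m and y of coupling_b in the frame of chest between -0.133 and 0.161 m and z of coupling_b in the frame of chest between 0.003 and 0.055 m and x of coupling_c in the frame of chest between -0.076 and 0.076 m and y of coupling_c in the frame of chest between -0.133 and 0.161 m and z of coupling_c in the frame of chest between 0.003 and 0.055 m and x of clip_box in the frame of chest between -0.076 and 0.076 m and y of clip_box in the frame of chest between -0.133 and 0.161 m and z of clip_box in the frame of chest between 0.003 and 0.055 m), for 0.3 s.
At the end, for the whole second after the job is handed in: lid down (within 0.05 rad), both hasps hanging over their staples (within 0.15 rad), every coupling and carton that was on the table at rest inside the chest's load space (value of joint chest_lid below 0.05 rad and value of joint each of hasp_left, hasp_right below 0.15 rad and x of coupling_a in the frame of chest between -0.076 and 0.076 m and y of coupling_a in the frame of chest between -0.133 and 0.161 m and z of coupling_a in the frame of chest between 0.003 and 0.055 m and x of coupling_b in the frame of chest between -0.076 and 0.076 m and y of coupling_b in the frame of chest between -0.133 and 0.161 m and z of coupling_b in the frame of chest between 0.003 and 0.055 m and x of coupling_c in the frame of chest between -0.076 and 0.076 m and y of coupling_c in the frame of chest between -0.133 and 0.161 m and z of coupling_c in the frame of chest between 0.003 and 0.055 m and x of clip_box in the frame of chest between -0.076 and 0.076 m and y of clip_box in the frame of chest between -0.133 and 0.161 m and z of clip_box in the frame of chest between 0.003 and 0.055 m and linear speed of each of coupling_a, coupling_b, coupling_c, clip_box below 0.03 m/s); the robot touches nothing.
It fails at once if the tape measure is moved by more than 30 mm (distance of tape_measure from where it was at the start of the episode above 0.03 m).
Of coupling_a, coupling_b, coupling_c, clip_box only 2 to 4 are there at a start; the rules pass over those that are not, and their reading is None.
At some moment in a run one of coupling_a, coupling_b, coupling_c, clip_box may be knocked a few centimetres aside while the robot is not near it.
Once in a run the grip may slacken for a moment while it holds something.
It also fails if it takes over 210 s, if anything falls off the work surface, if the arm or the gripper's body presses on something with over 40 N, if the wrist force passes 120 N, or if a joint passes its speed limit or range.

## Working session

There is one attempt and no reset: what is moved stays moved. The work goes in short steps, Python scripts to look and compute and a tool call to move; the robot and the scene stay as the last step left them, time stands still between calls to the robot, and variables do not carry over. Pictures are saved under pics/ and viewed, at most 14 in all, crops included, and the job is handed in when it is done.

Besides the shell and the picture viewer there is one more tool, called after "Request:" as name(argument=value, ...) on one line, values as JSON. servo_tool: Moves the arm, as the interface text tells. Its arguments: {"type":"object","properties":{"steps":{"type":"array"},"newtons":{"type":"number"}},"required":["steps"]}

```bash
mkdir -p pics; ls; cat > h.py <<'E'
import numpy as np, cv2
from bench import r, imaging, hand_in
def cam(n,tag):
    im,d=imaging.read_camera(n); cv2.imwrite(f'pics/{tag}.png',im); np.save(f'pics/{tag}.npy',d); return im,d
def pts(n,d):
    c=imaging.camera_info(n); K=np.array(c['K']);R=np.array(c['R']);t=np.array(c['t'])
    h,w=d.shape; u,v=np.meshgrid(np.arange(w),np.arange(h))
    p=cv2.undistortPoints(np.stack([u,v],-1).reshape(-1,1,2).astype(float),K,np.array(c['dist_coeffs'])).reshape(h,w,2)
    P=np.dstack([p*d[...,None],d])
    return (P-t)@R
E
python3 - <<'E'
from h import *
ims=[]
for n in('scene','top'):
    im,d=cam(n,n+'0'); P=pts(n,d); np.save('pics/P_'+n,P); c=imaging.camera_info(n); print(n,-np.array(c['R']).T@np.array(c['t']),np.array(c['K']).tolist())
    cv2.imwrite(f'pics/{n}0b.png',cv2.resize(im,(800,600)))
print(r.state(), r.hold_point_z)
E
```

```text
pics
scene [-0.0081225   0.452835    0.84604054] [[400.4240459905065, 0.0, 260.4826948792388], [0.0, 400.4240459905065, 195.34410322734857], [0.0, 0.0, 1.0]]
top [-0.16390841 -0.43231899  1.1853748 ] [[413.8043700195066, 0.0, 255.17279547575197], [0.0, 413.8043700195066, 192.0799544749347], [0.0, 0.0, 1.0]]
{'clock': 0.1, 'qpos': array([ 1.04840478,  0.43515995,  0.02496186,  1.57399949, -0.01158768,
        1.13399716, -0.07507403]), 'dq': array([ 0.00040084, -0.00341442, -0.00078324, -0.00118054,  0.00033189,
        0.00234445,  0.00168659]), 'joint_torque': array([ 2.94079029e-03, -6.69131327e+01,  9.88216996e-01, -3.15147007e+01,
       -6.04527164e-02,  3.74289765e-02,  6.91215268e-05]), 'eef_pos': array([ 0.25449965, -0.57033767,  0.22602175]), 'ee_rot': array([-6.76742513e-04,  9.78055256e-01,  2.08344459e-01, -2.13449795e-04]), 'ft_force': array([-0.18279603, -1.28030526,  0.86440263]), 'moment': array([0.01723943, 0.02484281, 0.02856836]), 'grip_force': 0.0, 'width': 0.09202967636930724} 0.0188
```

View pics/scene0b.png

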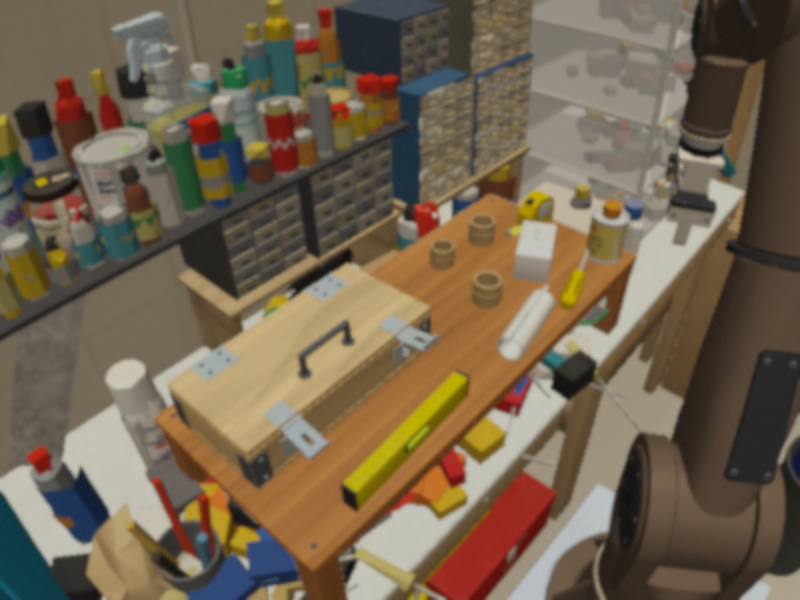

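View pics/top0b.png

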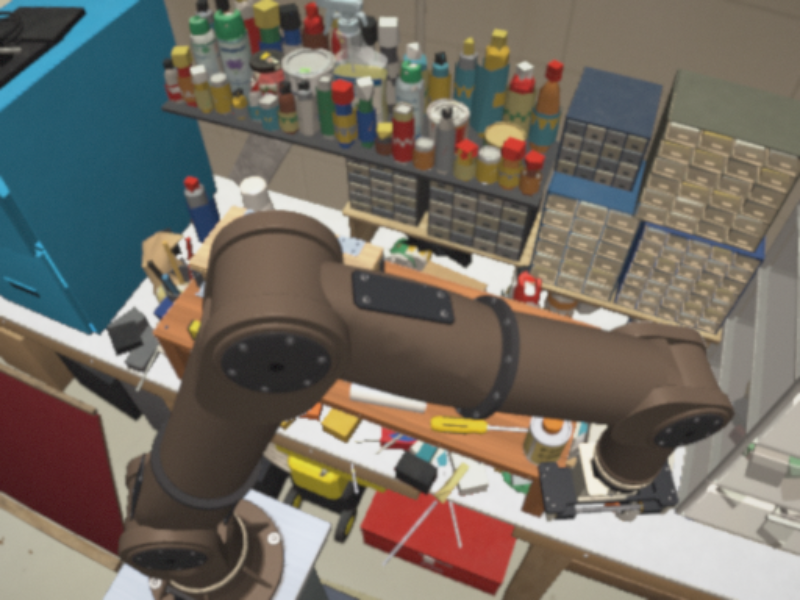

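The scene view shows the shut chest with both hasps sticking out at (300,430) and (410,335). The handle is at (326,350) and the couplings at (442,253), (481,230) and (487,288). The carton is at (536,250) and the tape at (537,207). In the top view the arm hides the table.

```bash
python3 - <<'E'
from h import *
P=np.load('pics/P_scene.npy'); s=1.5625
def at(u,v,k=1):
    u,v=int(u/s),int(v/s); return np.median(P[v-k:v+k+1,u-k:u+k+1].reshape(-1,3),0).round(4)
for n,u,v in [('cpl1',442,246),('cpl2',481,220),('cpl3',487,277),('box',538,238),('tape',537,203),('lid c',290,340),('handleL',304,368),('handleR',348,325),('bar m',326,342),('haspR? tip',318,448),('hasp2 tip',432,345),('table',420,340)]: print(n,at(u,v))
m=np.zeros(P.shape[:2],bool); m[int(265/s):int(480/s),int(170/s):int(435/s)]=1
z=P[...,2]; lid=m&(abs(z-0.258)<0.006)
q=P[lid][:,:2]; print(len(q)); 
r_=cv2.minAreaRect(q.astype(np.float32)); print(r_, cv2.boxPoints(r_)); print(np.median(z[lid]))
# handle
hb=m&(z>0.28)&(z<0.32); q=P[hb]; print(len(q),q.mean(0),q[:,2].max())
if len(q)>5: print(cv2.minAreaRect(q[:,:2].astype(np.float32)))
# objects by height bands
for nm,(u0,v0,u1,v1),(z0,z1) in [('c1',(425,235,460,270),(.205,.23)),('c2',(465,210,500,248),(.205,.23)),('c3',(468,265,508,308),(.205,.23)),('box',(510,215,565,285),(.224,.238)),('tape',(512,185,560,225),(.19,.26))]:
    w=P[int(v0/s):int(v1/s),int(u0/s):int(u1/s)].reshape(-1,3); w=w[(w[:,2]>z0)&(w[:,2]<z1)]
    print(nm,len(w),cv2.minAreaRect(w[:,:2].astype(np.float32)),w[:,2].max())
E
```

```text
cpl1 [ 0.569  -0.2713  0.206 ]
cpl2 [ 0.5603 -0.3765  0.2147]
cpl3 [ 0.4472 -0.2405  0.2133]
box [ 0.4319 -0.3706  0.2318]
tape [ 0.4957 -0.4657  0.2373]
lid c [0.5381 0.0989 0.2584]
handleL [0.4668 0.132  0.2779]
handleR [0.4677 0.0504 0.2937]
bar m [0.4673 0.0913 0.2941]
haspR? tip [0.3808 0.1914 0.2435]
hasp2 tip [ 0.3785 -0.017   0.2659]
table [ 0.4327 -0.0522  0.2169]
9114
((0.5181825757026672, 0.08344218134880066), (0.34684184193611145, 0.37925463914871216), 42.048362731933594) [[ 0.26239938  0.1081056 ]
 [ 0.516408   -0.17352122]
 [ 0.7739658   0.05877876]
 [ 0.5199571   0.34040558]]
0.25900283524140366
229 [0.46893753 0.09392248 0.29417512] 0.29995559672782
((0.470478355884552, 0.0911744087934494), (0.01030060090124607, 0.08942542225122452), 1.2326741218566895)
c1 145 ((0.5554248094558716, -0.2585761249065399), (0.038928769528865814, 0.043928638100624084), 42.05031204223633) 0.22051850243004834
c2 198 ((0.5462431311607361, -0.3631254732608795), (0.04707424342632294, 0.049165286123752594), 50.66170883178711) 0.22572272092959011
c3 257 ((0.43469056487083435, -0.22617116570472717), (0.04828032851219177, 0.05044454336166382), 72.40050506591797) 0.2258764597712276
box 540 ((0.43286818265914917, -0.3676496148109436), (0.06034264713525772, 0.11473162472248077), 26.051433563232422) 0.23554135329731632
tape 415 ((0.4841429591178894, -0.4516155421733856), (0.07106243073940277, 0.11214981973171234), 32.19667434692383) 0.24378739599928329
```

```bash
cat >> h.py <<'E'
def go(x,y,z,head,s=None):
    """shift in tool axes (cm) and turn (deg) from the present pose to TCP x,y,z with tool x at heading head"""
    from scipy.spatial.transform import Rotation as Ro
    s=s or r.state(); q=s['ee_rot']; R=Ro.from_quat([q[1],q[2],q[3],q[0]]).as_matrix()
    h0=np.degrees(np.arctan2(R[1,0],R[0,0])); t=(h0-head+180)%360-180
    return (R.T@(np.array([x,y,z])-s['eef_pos'])*100).round(2), round(t,1), 'head %.1f'%h0
def st():
    s=r.state(); print('t %.2f'%s['clock'],'pos',s['eef_pos'].round(4),'w %.3f g %.1f'%(s['width'],s['grip_force']),'F',s['ft_force'].round(1),go(*s['eef_pos'],0)[2],'q',s['qpos'].round(2)); return s
E
python3 - <<'E'
from h import *
from scipy.optimize import fsolve, brentq
P=np.load('pics/P_scene.npy'); z=P[...,2]
m=(abs(z-.2585)<.004)&(P[...,0]>.38)&(P[...,0]<.64)&(P[...,1]>-.13)&(P[...,1]<.32)
q=P[m][:,:2]
# edges: front x per y-bin, left/right y per x bin
f=[];b=[]
for y in np.arange(-.05,.24,.01):
    w=q[abs(q[:,1]-y)<.005]; 
    if len(w)>10: b.append((y,np.percentile(w[:,0],99))); f.append((y,np.percentile(w[:,0],1)))
b=np.array(b);f=np.array(f); print('back',np.polyfit(b[:,0],b[:,1],1),b[:,1].round(3)); print('front',f[:,1].round(3))
l=[]
for x in np.arange(.44,.59,.01):
    w=q[abs(q[:,0]-x)<.005]; l.append((x,np.percentile(w[:,1],1),np.percentile(w[:,1],99)))
print(np.array(l).round(3))
# hasp points
h=(P[...,0]>.36)&(P[...,0]<.432)&(z>.235)&(z<.29)&(P[...,1]>-.1)&(P[...,1]<.28); w=P[h]
for lo,hi in((.0-.1,.06),(.12,.28)):
    k=w[(w[:,1]>lo)&(w[:,1]<hi)]; print('hasp',len(k),k.min(0).round(3),k.max(0).round(3),np.median(k,0).round(3), np.polyfit(k[:,0],k[:,2],1).round(2))
# tall things
for n in('scene','top'):
    Q=np.load(f'pics/P_{n}.npy').reshape(-1,3); k=Q[(Q[:,2]>.3)&(Q[:,0]>.3)&(Q[:,0]<.9)&(Q[:,1]>-.55)&(Q[:,1]<.35)&(Q[:,2]<.7)]
    for y in np.arange(-.5,.35,.1):
        a=k[abs(k[:,1]-y)<.05]; 
        if len(a): print(n,'y%.2f'%y,'xmin %.3f n%d'%(np.percentile(a[:,0],2),len(a)))
# stay model
def anc(phi,th):
    A=np.array([-3+14.8*np.cos(phi)-85,50+14.8*np.sin(phi)-70]); a,bb=-A[0],A[1]
    return np.array([85-a*np.cos(th)+bb*np.sin(th),70+a*np.sin(th)+bb*np.cos(th)])
pv=np.array([-3,50]); fn=lambda p:np.linalg.norm(anc(p,1.35)-pv)-126*np.cos(.1)
g=np.linspace(-3.14,3.14,200); v=[fn(p) for p in g]
for i in range(199):
    if v[i]*v[i+1]<0:
        p=brentq(fn,g[i],g[i+1])
        for th in(1.2,1.25,1.28,1.35):
            A=anc(p,th)-pv; D=np.linalg.norm(A); k=np.arccos(min(1,D/126)); be=np.arctan2(A[1],A[0])
            sg=1 if th<1.35 else -1
            e=be+sg*k; E=pv+63*np.array([np.cos(e),np.sin(e)]); T=E+20*np.array([-np.sin(e),np.cos(e)])
            print(round(p,2),th,'elbow rad',round(2.906-2*sg*k,2),'E',E.round(1),'tab',T.round(1),'bar ang',round(e,2))
st()
E
```

```text
back [-0.02192799  0.59973797] [0.602 0.6   0.6   0.599 0.6   0.599 0.6   0.599 0.6   0.6   0.6   0.599
 0.597 0.597 0.599 0.595 0.598 0.598 0.597 0.596 0.596 0.597 0.594 0.597
 0.596 0.597 0.596 0.594 0.594]
front [0.434 0.434 0.392 0.391 0.392 0.39  0.433 0.433 0.433 0.432 0.432 0.432
 0.432 0.432 0.431 0.431 0.431 0.431 0.431 0.431 0.431 0.431 0.429 0.419
 0.418 0.418 0.421 0.429 0.429]
[[ 0.44  -0.075  0.257]
 [ 0.45  -0.074  0.258]
 [ 0.46  -0.075  0.257]
 [ 0.47  -0.075  0.258]
 [ 0.48  -0.076  0.258]
 [ 0.49  -0.075  0.257]
 [ 0.5   -0.074  0.258]
 [ 0.51  -0.075  0.259]
 [ 0.52  -0.074  0.257]
 [ 0.53  -0.073  0.26 ]
 [ 0.54  -0.074  0.259]
 [ 0.55  -0.072  0.259]
 [ 0.56  -0.072  0.26 ]
 [ 0.57  -0.071  0.259]
 [ 0.58  -0.074  0.26 ]]
hasp 283 [ 0.376 -0.033  0.235] [0.432 0.06  0.274] [ 0.41  -0.012  0.259] [-0.29  0.38]
hasp 898 [0.37  0.12  0.235] [0.432 0.26  0.262] [0.427 0.198 0.25 ] [0.08 0.22]
scene y-0.50 xmin 0.681 n2406
scene y-0.40 xmin 0.683 n3618
scene y-0.30 xmin 0.700 n3420
scene y-0.20 xmin 0.702 n3285
scene y-0.10 xmin 0.700 n4407
scene y-0.00 xmin 0.701 n4
[... 339 characters left out ...]

1.88 1.2 elbow rad 2.07 E [ -1.8 113. ] tab [-21.8 113.4] bar ang 1.55
1.88 1.25 elbow rad 2.22 E [  4.5 112.5] tab [-15.3 114.9] bar ang 1.45
1.88 1.28 elbow rad 2.32 E [  8.8 111.9] tab [-10.9 115.6] bar ang 1.38
1.88 1.35 elbow rad 3.11 E [ 33.5 101.4] tab [ 17.1 113. ] bar ang 0.95
3.06 1.2 elbow rad 2.02 E [-12.1 112.3] tab [-31.9 109.5] bar ang 1.72
3.06 1.25 elbow rad 2.18 E [ -5.2 113. ] tab [-25.2 112.2] bar ang 1.61
3.06 1.28 elbow rad 2.29 E [ -0.6 113. ] tab [-20.6 113.7] bar ang 1.53
3.06 1.35 elbow rad 3.11 E [ 26.4 105.7] tab [  8.7 115. ] bar ang 1.08
t 0.10 pos [ 0.2545 -0.5703  0.226 ] w 0.092 g 0.0 F [-0.2 -1.3  0.9] head 24.1 q [ 1.05  0.44  0.02  1.57 -0.01  1.13 -0.08]
```

```bash
python3 - <<'E'
from h import *
for n in('scene','top'):
    Q=np.load(f'pics/P_{n}.npy').reshape(-1,3); k=Q[(abs(Q[:,1]-.09)<.12)&(Q[:,2]<.9)]
    for a in np.arange(.2,.9,.04):
        w=k[(k[:,2]>a)&(k[:,2]<a+.04)&(k[:,0]>.61)]
        if len(w)>5: print(n,'z%.2f'%a,'xmin %.3f'%np.percentile(w[:,0],1),len(w))
print(go(.4695,.0911,.42,91.2))
E
```

```text
scene z0.20 xmin 0.724 1287
scene z0.24 xmin 0.723 727
scene z0.28 xmin 0.723 604
scene z0.32 xmin 0.723 401
scene z0.36 xmin 0.698 1566
scene z0.40 xmin 0.701 1803
scene z0.44 xmin 0.706 2175
scene z0.48 xmin 0.709 3533
scene z0.52 xmin 0.729 2132
scene z0.56 xmin 0.775 2008
scene z0.60 xmin 0.779 2039
scene z0.64 xmin 0.779 1441
scene z0.68 xmin 0.895 175
top z0.20 xmin 0.722 187
top z0.24 xmin 0.722 220
top z0.28 xmin 0.722 227
top z0.32 xmin 0.723 134
top z0.36 xmin 0.698 875
top z0.40 xmin 0.700 969
top z0.44 xmin 0.706 1061
top z0.48 xmin 0.709 1879
top z0.52 xmin 0.729 1190
top z0.56 xmin 0.775 931
top z0.60 xmin 0.777 352
top z0.64 xmin 0.775 70
(array([ 46.59, -51.67, -19.33]), np.float64(-67.1), 'head 24.1')
```

Request:
servo_tool(steps=[[[0,0,-4,0,1],[0,0,-8,0,1],[0,0,-12,0,1],[0,0,-16,0,1],[0,0,-19.3,0,1],[2.6,-2.9,-19.3,-7,0.5],[5.2,-5.8,-19.3,-14,0.5],[7.8,-8.7,-19.3,-21,0.5],[10.4,-11.6,-19.3,-28,0.5],[13,-14.5,-19.3,-35,0.5]]])

```text
clock: 0.93
eef_pos: [0.3144, -0.3834, 0.4194]
ee_rot: [-0.0, 0.869, 0.495, -0.0]
ft_force: [0.7, 0.2, 0.2]
width: 0.0632
grip_force: 0.0
```

```bash
python3 -c "
from h import *
st();print(go(.4695,.0911,.36,91.2))"
```

```text
t 0.93 pos [ 0.3144 -0.3834  0.4194] w 0.063 g 0.0 F [0.7 0.2 0.2] head 59.4 q [ 0.9   0.13 -0.15  1.52  0.02  1.49  0.22]
(array([ 48.73, -10.81,   5.94]), np.float64(-31.8), 'head 59.4')
```

Request:
servo_tool(steps=[[[4,-0.9,0,-4,0.4],[8,-1.8,0,-8,0.4],[12,-2.7,0,-12,0.4],[16,-3.5,0,-16,0.4],[20,-4.4,0,-20,0.4],[24,-5.3,0,-24,0.4],[28,-6.2,0,-28,0.4],[32,-7.1,0,-31.8,0.4],[36,-8,0,-31.8,0.4],[40,-8.9,0,-31.8,0.4]]])

```text
clock: 1.77
eef_pos: [0.4436, 0.0054, 0.4197]
ee_rot: [0.0, 0.702, 0.712, -0.0]
ft_force: [1.1, -0.3, -0.4]
width: 0.0364
grip_force: 0.0
```

```bash
python3 -c "
from h import *
st();print(go(.4695,.0911,.280,91.2))"
```

```text
t 1.77 pos [0.4436 0.0054 0.4197] w 0.036 g 0.0 F [ 1.1 -0.3 -0.4] head 90.9 q [ 0.42  0.07 -0.59  1.6   0.04  1.48 -0.15]
(array([ 8.54,  2.71, 13.97]), np.float64(-0.3), 'head 90.9')
```

Request:
servo_tool(steps=[[[4,1.3,0,-0.3,0.4],[8,2.5,0,-0.3,0.4],[8.5,2.7,3,-0.3,0.4],[8.5,2.7,6,-0.3,0.4],[8.5,2.7,9,-0.3,0.4],[8.5,2.7,12,-0.3,0.4],[8.5,2.7,14,-0.3,0.4],[8.5,2.7,14,-0.3,0.4],[8.5,2.7,14,-0.3,0],[8.5,2.7,14,-0.3,0]]], newtons=25)

```text
clock: 2.6
eef_pos: [0.4701, 0.0891, 0.281]
ee_rot: [0.0, 0.7, 0.714, 0.001]
ft_force: [0.4, 0.7, 0.3]
width: 0.0278
grip_force: 0.0
```

Request:
servo_tool(steps=[[[0,0,0,0,0],[0,0,0,0,0],[0,0,0,0,0],[0,0,0,0,0],[0,0,0,0,0],[0,0,0,0,0],[0,0,0,0,0],[0,0,0,0,0],[0,0,0,0,0],[0,0,0,0,0]]])

```text
clock: 3.43
eef_pos: [0.4724, 0.0892, 0.2812]
ee_rot: [0.002, 0.7, 0.714, 0.003]
ft_force: [9.1, 0.6, -3.6]
width: 0.0093
grip_force: 25.0
```

```bash
python3 -c "
from h import *
s=st()
# arc increments in tool axes (cm): tool y ~ chest x sign?
print(go(s['eef_pos'][0]+.1,s['eef_pos'][1]+.002,s['eef_pos'][2],91.2))
for th in np.arange(.1,1.25,.06): 
  x=-130*np.cos(th)+44*np.sin(th)+130; z=130*np.sin(th)+44*np.cos(th)-44; print(round(th,2),round(x/10,2),round(z/10,2))
"
```

```text
t 3.43 pos [0.4724 0.0892 0.2812] w 0.009 g 25.0 F [ 9.1  0.6 -3.6] head 91.1 q [ 0.27  0.22 -0.67  1.79  0.15  1.17 -0.43]
(array([ 0.01, 10.  ,  0.07]), np.float64(-0.1), 'head 91.1')
0.1 0.5 1.28
0.16 0.87 2.01
0.22 1.27 2.73
0.28 1.72 3.42
0.34 2.21 4.08
0.4 2.74 4.72
0.46 3.3 5.31
0.52 3.9 5.88
0.58 4.54 6.4
0.64 5.2 6.89
0.7 5.89 7.34
0.76 6.61 7.75
0.82 7.35 8.11
0.88 8.11 8.42
0.94 8.89 8.69
1.0 9.68 8.92
1.06 10.48 9.09
1.12 11.3 9.22
1.18 12.12 9.3
1.24 12.94 9.32
```

Request:
servo_tool(steps=[[[0,0.7,-1.3,0,0],[0,1.1,-2,0,0],[0,1.5,-2.7,0,0],[0,1.9,-3.4,0,0],[0,2.4,-4.1,0,0],[0,2.9,-4.7,0,0],[0,3.5,-5.3,0,0],[0,4.1,-5.9,0,0],[0,4.7,-6.4,0,0],[0,5.4,-6.9,0,0]]], newtons=25)

```text
clock: 4.27
eef_pos: [0.521, 0.0901, 0.3502]
ee_rot: [-0.001, 0.7, 0.714, -0.002]
ft_force: [-18.6, -1.3, 14.3]
width: 0.0092
grip_force: 25.0
```

```bash
python3 -c "
from h import *
s=st()"
```

```text
t 4.27 pos [0.521  0.0901 0.3502] w 0.009 g 25.0 F [-18.6  -1.3  14.3] head 91.2 q [ 0.24  0.27 -0.66  1.56  0.17  1.37 -0.41]
```

Request:
servo_tool(steps=[[[0,0.5,-0.6,0,0],[0,1.2,-1.1,0,0],[0,2,-1.4,0,0],[0,2.7,-1.7,0,0],[0,3.5,-2,0,0],[0,4.3,-2.2,0,0],[0,5.1,-2.4,0,0],[0,5.9,-2.5,0,0],[0,6.7,-2.6,0,0],[0,7.4,-2.6,0,0]]])

```text
clock: 5.1
eef_pos: [0.5983, 0.0914, 0.3769]
ee_rot: [0.001, 0.7, 0.714, 0.001]
ft_force: [-4.9, -0.5, 9.4]
width: 0.0092
grip_force: 25.0
```

Request:
servo_tool(steps=[[[0,0,0,0,0],[0,0,0,0,0],[0,0,0,0,0],[0,0,0,0,0],[0,0,0,0,0],[0,0,0,0,0],[0,0,0,0,0],[0,0,0,0,0],[0,0,0,0,0],[0,0,0,0,0]]])

```text
clock: 5.93
eef_pos: [0.5988, 0.0915, 0.3768]
ee_rot: [0.001, 0.7, 0.714, 0.002]
ft_force: [-0.2, 1.0, 4.6]
width: 0.0092
grip_force: 25.0
```

```bash
python3 - <<'E'
from h import *
s=st()
im,d=cam('top','top1'); im2,d2=cam('scene','scene1')
cv2.imwrite('pics/both1.png',np.hstack([cv2.resize(im2[60:360,60:360],(400,400)),cv2.resize(im[60:360,60:360],(400,400))]))
P=pts('scene',d2); np.save('pics/P_scene1',P)
E
```

```text
t 5.93 pos [0.5988 0.0915 0.3768] w 0.009 g 25.0 F [-0.2  1.   4.6] head 91.1 q [ 0.17  0.39 -0.63  1.33  0.23  1.48 -0.42]
```

View pics/both1.png

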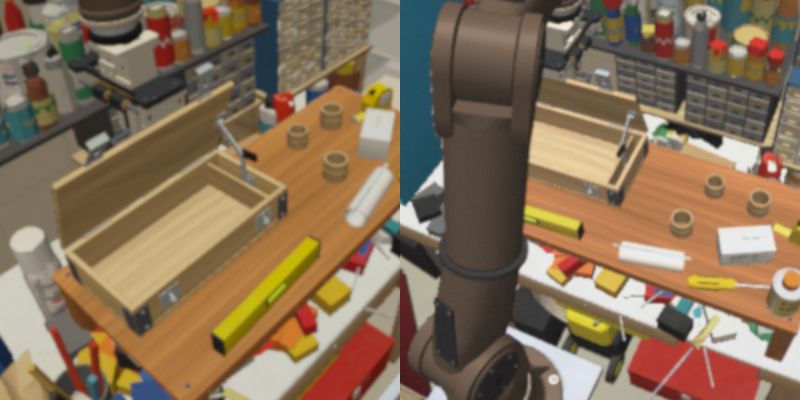

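Request:
servo_tool(steps=[[[0,0.2,0,0,0],[0,0.4,0,0,0],[0,0.4,0,0,0],[0,0.4,0,0,0],[0,0.4,0,0,0.2],[0,0.4,0,0,0.2],[0,0.4,0,0,0.2],[0,0.4,-1,0,0.2],[0,0.4,-2.5,0,0.2],[0,0.4,-4,0,0.2]]])

```text
clock: 6.87
eef_pos: [0.6014, 0.0912, 0.4156]
ee_rot: [-0.0, 0.7, 0.714, -0.0]
ft_force: [0.2, -0.2, -0.3]
width: 0.0184
grip_force: 0.0
```

Request:
servo_tool(steps=[[[0,0,-4,0,0.2],[0,0,-8,0,0.2],[0,0,-10,0,0.2],[0,-4,-10,7,0.2],[0,-8,-10,14,0.2],[0,-12,-10,21,0.2],[0,-16,-10,28,0.2],[0,-20,-10,35,0.2],[0,-22,-10,42,0.2],[0,-22,-10,49,0.2]]])

```text
clock: 7.7
eef_pos: [0.3776, 0.0881, 0.5172]
ee_rot: [0.002, 0.934, 0.358, 0.002]
ft_force: [0.9, 0.2, 0.3]
width: 0.0185
grip_force: 0.0
```

```bash
python3 - <<'E'
from h import *
s=st()
im,d=cam('top','top2'); im2,d2=cam('scene','scene2')
a=im2[120:230,180:290]; b=im[120:230,170:280]
cv2.imwrite('pics/both2.png',np.hstack([cv2.resize(a,(400,400),interpolation=2),cv2.resize(b,(400,400),interpolation=2)]))
for n,dd in(('scene',d2),('top',d)): np.save('pics/P_%s2'%n,pts(n,dd))
E
```

```text
t 7.70 pos [0.3776 0.0881 0.5172] w 0.018 g 0.0 F [0.9 0.2 0.3] head 41.9 q [ 0.24 -0.04 -0.56  1.47 -0.02  1.7  -1.16]
```

View pics/both2.png

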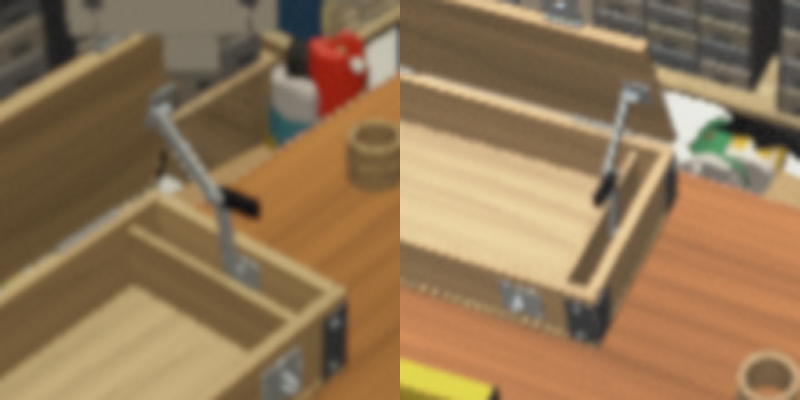

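The stay is up with the elbow towards the front. The black tab is at about (247,175) in the scene view and (226,171) in the top view.

```bash
python3 - <<'E'
from h import *
px={'scene':(246.8,175.5),'top':(226.4,171.4)}; A=[];B=[]
for n,(u,v) in px.items():
    P=np.load(f'pics/P_{n}2.npy'); im=cv2.imread(f'pics/{n}2.png'); 
    w=P[int(v)-6:int(v)+7,int(u)-8:int(u)+9].reshape(-1,3); g=im[int(v)-6:int(v)+7,int(u)-8:int(u)+9].reshape(-1,3).max(1)
    k=w[(g<60)&(w[:,2]>.26)]; print(n,len(k),k.mean(0).round(4) if len(k) else 0, k.min(0).round(3),k.max(0).round(3))
    c=imaging.camera_info(n);K=np.array(c['K']);R=np.array(c['R']);t=np.array(c['t'])
    p=cv2.undistortPoints(np.array([[[u,v]]],float),K,np.array(c['dist_coeffs'])).ravel()
    dr=R.T@np.r_[p,1]; dr/=np.linalg.norm(dr); o=-R.T@t; M=np.eye(3)-np.outer(dr,dr); A.append(M);B.append(M@o)
print('tri',np.linalg.solve(sum(A),sum(B)))
c,s=np.cos(np.radians(1.2)),np.sin(np.radians(1.2))
def W(x,y,z): return np.array([.5165+c*x-s*y,.0915+s*x+c*y,.178+z])
for nm,x,z in(('A 1.25',-.0153,.1149),('A end',.0171,.113),('B 1.25',-.0252,.1122),('B end',.0087,.115)): print(nm,W(x,-.151,z).round(4))
# lid plane fit
P=np.load('pics/P_scene2.npy'); q=P[(P[...,2]>.28)&(P[...,2]<.39)&(P[...,0]>.54)&(P[...,0]<.61)&(P[...,1]>0)&(P[...,1]<.22)]
f=np.polyfit(q[:,2],q[:,0],1); print('lid ang',np.pi/2+np.arctan(f[0]),len(q))
E
```

```text
scene 34 [ 0.5017 -0.0573  0.2978] [ 0.49  -0.061  0.291] [ 0.515 -0.055  0.304]
top 14 [ 0.5034 -0.0649  0.2985] [ 0.492 -0.067  0.295] [ 0.514 -0.062  0.303]
tri [ 0.50583811 -0.06369477  0.29356278]
A 1.25 [ 0.5044 -0.0598  0.2929]
A end [ 0.5368 -0.0591  0.291 ]
B 1.25 [ 0.4945 -0.06    0.2902]
B end [ 0.5284 -0.0593  0.293 ]
lid ang 1.323163732970944 2847
```

```bash
python3 -c "
from h import *
st();print(go(.455,-.061,.40,1.2),go(.455,-.061,.275,1.2))"
```

```text
t 7.80 pos [0.3808 0.0872 0.5161] w 0.018 g 0.0 F [ 0.1  0.1 -0.7] head 42.0 q [ 0.24 -0.04 -0.56  1.47 -0.02  1.7  -1.16]
(array([-4.42, 15.95, 11.65]), np.float64(40.8), 'head 42.0') (array([-4.44, 15.91, 24.15]), np.float64(40.8), 'head 42.0')
```

Request:
servo_tool(steps=[[[-1,3.5,2,7,0],[-2,7,4,14,0],[-3,10.5,7,21,0],[-4,14,10,28,0],[-4.4,15.9,12,35,0],[-4.4,15.9,15,40.8,0],[-4.4,15.9,18,40.8,0],[-4.4,15.9,21,40.8,0],[-4.4,15.9,24.1,40.8,0],[-4.4,15.9,24.1,40.8,0]]], newtons=10)

```text
clock: 8.63
eef_pos: [0.453, -0.0606, 0.2684]
ee_rot: [-0.001, 1.0, 0.014, -0.005]
ft_force: [-1.3, -0.7, 0.1]
width: 0.0004
grip_force: 0.0
```

Request:
servo_tool(steps=[[[1,0,0,0,0],[1.5,0,0,0,0],[2,0,0,0,0],[2.5,0,0,0,0],[3,0,0,0,0],[3.5,0,0,0,0],[4,0,0,0,0],[4,0,0,0,0],[4,0,0,0,0],[4,0,0,0,0]]])

```text
clock: 9.47
eef_pos: [0.4958, -0.0593, 0.2737]
ee_rot: [-0.0, 1.0, 0.012, 0.0]
ft_force: [0.5, -0.1, 0.3]
width: 0.0007
grip_force: 0.0
```

```bash
python3 -c "
from h import *
st();print(go(.515,-.061,.275,1.2))"
```

```text
t 9.47 pos [ 0.4958 -0.0593  0.2737] w 0.001 g 0.0 F [ 0.5 -0.1  0.3] head 1.4 q [ 0.35  0.22 -0.41  1.78  0.1   1.16 -1.63]
(array([ 1.92,  0.21, -0.13]), np.float64(0.2), 'head 1.4')
```

Request:
servo_tool(steps=[[[0.3,0,0,0,0],[0.6,0,0,0,0],[0.9,0,0,0,0],[1.2,0,0,0,0],[1.5,0,0,0,0],[1.7,0,0,0,0],[1.9,0,0,0,0],[1.9,0,0,0,0],[1.9,0,0,0,0],[1.9,0,0,0,0]]])

```text
clock: 10.3
eef_pos: [0.5131, -0.059, 0.2734]
ee_rot: [0.0, 1.0, 0.012, -0.002]
ft_force: [-7.7, -0.1, 3.9]
width: 0.0001
grip_force: 4.0
```

```bash
python3 - <<'E'
from h import *
s=st()
im,d=cam('top','top3'); im2,d2=cam('scene','scene3')
a=im2[120:230,180:290]; b=im[120:230,170:280]
cv2.imwrite('pics/both3.png',np.hstack([cv2.resize(a,(400,400),interpolation=2),cv2.resize(b,(400,400),interpolation=2)]))
E
```

```text
t 10.30 pos [ 0.5131 -0.059   0.2734] w 0.000 g 4.0 F [-7.7 -0.1  3.9] head 1.3 q [ 0.34  0.26 -0.4   1.74  0.11  1.18 -1.65]
```

View pics/both3.png

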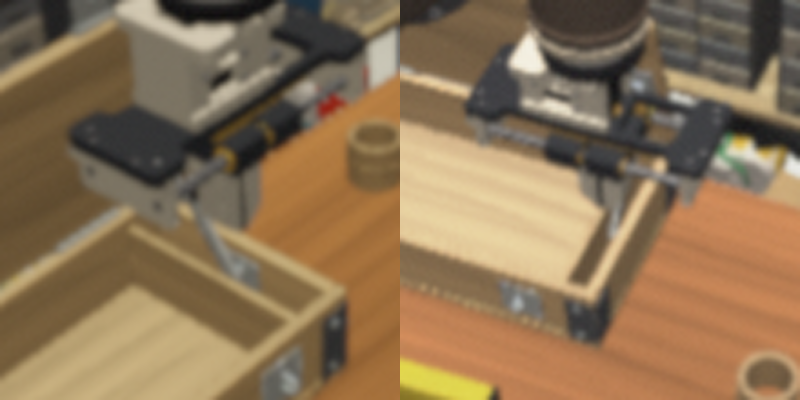

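The gripper is pushing at the tab and the lower bar leans back behind the fingers. I'll push on.

Request:
servo_tool(steps=[[[0.2,0,0,0,0],[0.3,0,0,0,0],[0.4,0,0,0,0],[0.5,0,0,0,0],[0.6,0,0,0,0],[0.7,0,0,0,0],[0.8,0,0,0,0],[0.8,0,0,0,0],[0.8,0,0,0,0],[0.8,0,0,0,0]]])

```text
clock: 11.23
eef_pos: [0.5147, -0.059, 0.2729]
ee_rot: [0.001, 1.0, 0.012, -0.008]
ft_force: [-37.0, -0.3, 21.8]
width: 0.0004
grip_force: 18.6
```

Request:
servo_tool(steps=[[[-0.6,0,0,0,0],[-1.5,0,0,0,0],[-3,0,0,0,0],[-6,0,0,0,0],[-9,0,0,0,0],[-12,0,-4,0,0],[-14,0,-8,0,0.5],[-14,2,-12,0,1],[-14,5,-13,0,1],[-14,9,-13,0,1]]])

```text
clock: 12.07
eef_pos: [0.3867, -0.1519, 0.4096]
ee_rot: [0.002, 1.0, 0.014, 0.005]
ft_force: [1.9, -0.1, -0.2]
width: 0.0229
grip_force: 0.0
```

```bash
python3 - <<'E'
from h import *
s=st()
im,d=cam('top','top4'); im2,d2=cam('scene','scene4')
a=im2[120:230,180:290]; b=im[120:230,170:280]
cv2.imwrite('pics/both4.png',np.hstack([cv2.resize(a,(400,400),interpolation=2),cv2.resize(b,(400,400),interpolation=2)]))
P=pts('scene',d2); np.save('pics/P_scene4',P); np.save('pics/P_top4',pts('top',d))
q=P[(P[...,2]>.28)&(P[...,2]<.39)&(P[...,0]>.54)&(P[...,0]<.62)&(P[...,1]>0)&(P[...,1]<.22)]
f=np.polyfit(q[:,2],q[:,0],1); print('lid ang',np.pi/2+np.arctan(f[0]),len(q))
E
```

```text
t 12.07 pos [ 0.3867 -0.1519  0.4096] w 0.023 g 0.0 F [ 1.9 -0.1 -0.2] head 1.6 q [ 0.53 -0.01 -0.28  1.7  -0.    1.44 -1.29]
lid ang 1.3845092209272938 3167
```

View pics/both4.png

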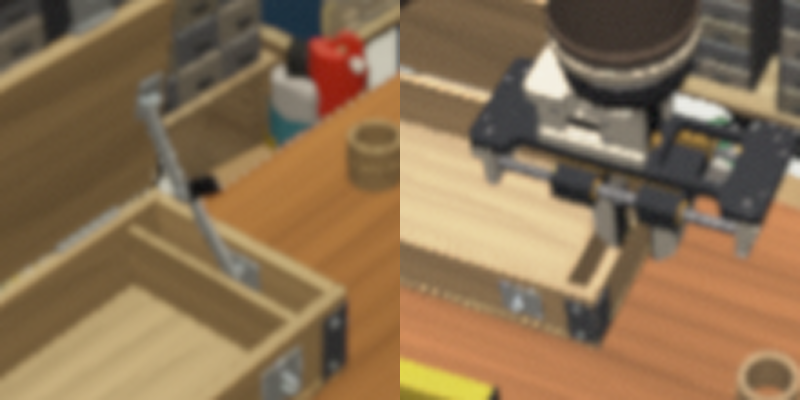

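```bash
cat >> h.py <<'E'
def loc(names=('scene','top'),tag=None):
    for n in names:
        P=pts(n,imaging.read_camera(n)[1]) if tag is None else np.load(f'pics/P_{n}{tag}.npy')
        z=P[...,2]; m=((z>.205)&(z<.245)&(P[...,0]>.36)&(P[...,0]<.64)&(P[...,1]<-.12)&(P[...,1]>-.55)).astype(np.uint8)
        k,L,S,_=cv2.connectedComponentsWithStats(m,connectivity=4)
        for i in range(1,k):
            if S[i,4]<40: continue
            w=P[L==i]; zt=np.percentile(w[:,2],97); w=w[w[:,2]>zt-.007]
            (cx,cy),rad=cv2.minEnclosingCircle(w[:,:2].astype(np.float32)); R=cv2.minAreaRect(w[:,:2].astype(np.float32))
            print(n,'px',S[i,:2],'n',S[i,4],'top %.4f'%zt,'circ %.4f %.4f r%.4f'%(cx,cy,rad),'rect',np.round(R[0],4),np.round(R[1],4),round(R[2],1))
E
python3 -c "
from h import *
loc(tag='4')"
```

```text
scene px [330 122] n 986 top 0.2407 circ 0.4645 -0.4078 r0.1062 rect [ 0.458  -0.4117] [0.0574 0.2117] 30.7
scene px [300 137] n 201 top 0.2252 circ 0.5479 -0.3635 r0.0253 rect [ 0.5465 -0.364 ] [0.0436 0.0482] 36.0
scene px [375 144] n 50 top 0.2419 circ 0.3699 -0.4520 r0.0121 rect [ 0.3709 -0.4508] [0.0035 0.024 ] 50.0
scene px [276 153] n 148 top 0.2205 circ 0.5553 -0.2582 r0.0235 rect [ 0.5548 -0.2581] [0.0386 0.0459] 39.9
scene px [302 173] n 261 top 0.2243 circ 0.4349 -0.2276 r0.0250 rect [ 0.4354 -0.2267] [0.047  0.0483] 62.4
top px [289 191] n 111 top 0.2191 circ 0.5548 -0.2618 r0.0230 rect [ 0.5551 -0.261 ] [0.0434 0.0413] 19.1
top px [321 202] n 170 top 0.2241 circ 0.5471 -0.3655 r0.0251 rect [ 0.5462 -0.364 ] [0.0464 0.046 ] 8.7
top px [263 217] n 171 top 0.2233 circ 0.4355 -0.2298 r0.0255 rect [ 0.4352 -0.2282] [0.0491 0.0447] 20.6
top px [353 223] n 414 top 0.2419 circ 0.5006 -0.4853 r0.0300 rect [ 0.5044 -0.4854] [0.0549 0.0363] 85.5
top px [298 229] n 982 top 0.2334 circ 0.4310 -0.3690 r0.0608 rect [ 0.433  -0.3686] [0.0628 0.1114] 25.2
```

```bash
cat >> h.py <<'E'
def C(x,y): # chest mm -> world
    c,s=np.cos(np.radians(1.2)),np.sin(np.radians(1.2)); x/=1e3;y/=1e3
    return np.array([.5155+c*x-s*y,.0915+s*x+c*y]).round(4)
E
python3 -c "
from h import *
st();print(go(.435,-.2285,.185,1.2)); print(C(-45,-78),C(0,-28),C(-45,18),C(-5,98))"
```

```text
t 12.17 pos [ 0.3847 -0.1581  0.4046] w 0.031 g 0.0 F [ 0.5  0.8 -1.7] head 0.9 q [ 0.54 -0.01 -0.27  1.7   0.    1.44 -1.29]
(array([ 4.87,  7.05, 21.99]), np.float64(-0.3), 'head 0.9')
[0.4721 0.0126] [0.5161 0.0635] [0.4701 0.1086] [0.5084 0.1894]
```

Request:
servo_tool(steps=[[[2,3,3,0,1],[4,6,6,0,1],[4.9,7.2,9,0,1],[4.9,7.2,12,0,1],[4.9,7.2,14,0,1],[4.9,7.2,14,0,1],[4.9,7.2,14,0,1],[4.9,7.2,14,0,1],[4.9,7.2,14,0,1],[4.9,7.2,14,0,1]]])

```text
clock: 13.0
eef_pos: [0.4363, -0.223, 0.2654]
ee_rot: [0.001, 1.0, 0.012, 0.001]
ft_force: [1.2, -0.8, -0.4]
width: 0.0912
grip_force: 0.0
```

```bash
python3 -c "
from h import *
st();print(go(.435,-.2285,.185,1.2));loc(['scene'])"
```

```text
t 13.00 pos [ 0.4363 -0.223   0.2654] w 0.091 g 0.0 F [ 1.2 -0.8 -0.4] head 1.4 q [ 0.57  0.2  -0.24  1.82  0.05  1.13 -1.24]
(array([-0.16,  0.54,  8.04]), np.float64(0.2), 'head 1.4')
scene px [330 124] n 815 top 0.2345 circ 0.4474 -0.4112 r0.1037 rect [ 0.4528 -0.4083] [0.0604 0.2064] 26.0
scene px [375 144] n 54 top 0.2439 circ 0.3699 -0.4515 r0.0103 rect [ 0.3709 -0.4501] [0.0035 0.0204] 53.0
scene px [276 153] n 115 top 0.2195 circ 0.5578 -0.2589 r0.0235 rect [ 0.5589 -0.2534] [0.0331 0.0462] 75.9
scene px [302 173] n 260 top 0.2245 circ 0.4358 -0.2271 r0.0263 rect [ 0.435  -0.2252] [0.0472 0.0485] 70.5
```

Descend, grip, lift.

Request:
servo_tool(steps=[[[-0.1,0.5,3,0,1],[-0.1,0.5,6,0,1],[-0.1,0.5,8,0,1],[-0.1,0.5,8,0,1],[-0.1,0.5,8,0,0],[-0.1,0.5,8,0,0],[-0.1,0.5,8,0,0],[-0.1,0.5,8,0,0],[-0.1,0.5,8,0,0],[-0.1,0.5,8,0,0]]], newtons=20)

```text
clock: 13.88
eef_pos: [0.4348, -0.228, 0.1844]
ee_rot: [0.0, 1.0, 0.012, 0.0]
ft_force: [-1.6, 0.3, -0.1]
width: 0.0562
grip_force: 0.0
```

Request:
servo_tool(steps=[[[0,0,0,0,0],[0,0,0,0,0],[0,0,0,0,0],[0,0,-3,0,0],[0,0,-7,0,0],[0,0,-11,0,0],[0,0,-15,0,0],[0,0,-18,0,0],[0,0,-18,0,0],[0,0,-18,0,0]]])

```text
clock: 14.72
eef_pos: [0.4353, -0.2281, 0.3654]
ee_rot: [0.001, 1.0, 0.012, 0.002]
ft_force: [-0.5, -1.2, -1.1]
width: 0.0475
grip_force: 20.0
```

```bash
python3 -c "
from h import *
st();print(go(.472,.0125,.365,1.2))"
```

```text
t 14.72 pos [ 0.4353 -0.2281  0.3654] w 0.048 g 20.0 F [-0.5 -1.2 -1.1] head 1.3 q [ 0.57  0.14 -0.23  1.64  0.03  1.36 -1.21]
(array([ 4.240e+00, -2.397e+01,  1.000e-02]), np.float64(0.1), 'head 1.3')
```

Request:
servo_tool(steps=[[[0.6,-3.5,0,0,0],[1.2,-7,0,0,0],[1.8,-10.5,0,0,0],[2.4,-14,0,0,0],[3,-17.5,0,0,0],[3.6,-21,0,0,0],[4.2,-23.9,0,0,0],[4.2,-23.9,3,0,0],[4.2,-23.9,5,0,0],[4.2,-23.9,5,0,0]]])

```text
clock: 15.55
eef_pos: [0.468, 0.012, 0.3088]
ee_rot: [0.0, 1.0, 0.012, -0.004]
ft_force: [-1.5, -1.0, -0.3]
width: 0.0475
grip_force: 20.0
```

```bash
python3 -c "
from h import *
st();print(go(.472,.0125,.198,1.2));loc(['top'])"
```

```text
t 15.55 pos [0.468  0.012  0.3088] w 0.048 g 20.0 F [-1.5 -1.  -0.3] head 1.4 q [ 0.25  0.15 -0.44  1.77  0.07  1.24 -1.76]
(array([ 0.5 , -0.04, 11.08]), np.float64(0.2), 'head 1.4')
top px [289 191] n 116 top 0.2188 circ 0.5550 -0.2604 r0.0231 rect [ 0.5556 -0.2609] [0.0437 0.0412] 19.1
top px [321 202] n 171 top 0.2242 circ 0.5472 -0.3634 r0.0246 rect [ 0.5466 -0.3641] [0.0455 0.0467] 29.4
top px [353 224] n 414 top 0.2413 circ 0.5037 -0.4847 r0.0284 rect [ 0.5045 -0.4848] [0.0561 0.0373] 82.0
top px [298 229] n 979 top 0.2334 circ 0.4316 -0.3686 r0.0610 rect [ 0.4323 -0.3681] [0.0621 0.1112] 26.4
```

Request:
servo_tool(steps=[[[0.2,0,3,0,0],[0.2,0,6,0,0],[0.2,0,8,0,0],[0.2,0,9.5,0,0],[0.2,0,10.5,0,0],[0.2,0,11.2,0,0],[0.2,0,11.2,0,0],[0.2,0,11.2,0,0],[0.2,0,11.2,0,0.62],[0.2,0,11.2,0,0.62]]])

```text
clock: 16.43
eef_pos: [0.4736, 0.0122, 0.2028]
ee_rot: [0.0, 1.0, 0.012, 0.001]
ft_force: [0.1, -0.4, -0.3]
width: 0.0549
grip_force: 0.0
```

Request:
servo_tool(steps=[[[0,0,0,0,0.62],[0,0,0,0,0.62],[0,0,-4,0,0.62],[0,0,-8,0,0.62],[0,0,-12,0,0.62],[0,0,-16,0,0.62],[0,4,-17,0,1],[0.5,8,-17,0,1],[1,12,-17,0,1],[1.5,16,-17,0,1]]])

```text
clock: 17.27
eef_pos: [0.4917, -0.1492, 0.3727]
ee_rot: [0.0, 1.0, 0.012, 0.001]
ft_force: [1.2, 0.3, 0.5]
width: 0.0785
grip_force: 0.0
```

```bash
python3 -c "
from h import *
st();print(go(.5552,-.2605,.27,1.2))"
```

```text
t 17.27 pos [ 0.4917 -0.1492  0.3727] w 0.078 g 0.0 F [1.2 0.3 0.5] head 1.4 q [ 0.45  0.18 -0.32  1.57  0.06  1.39 -1.42]
(array([ 6.07, 11.27, 10.29]), np.float64(0.2), 'head 1.4')
```

Request:
servo_tool(steps=[[[2,3.5,1,0,1],[4,7,3,0,1],[6,10.5,5,0,1],[6,11.3,8,0,1],[6,11.3,10,0,1],[6,11.3,10,0,1],[6,11.3,10,0,1],[6,11.3,10,0,1],[6,11.3,10,0,1],[6,11.3,10,0,1]]])

```text
clock: 18.1
eef_pos: [0.5551, -0.2587, 0.2738]
ee_rot: [0.001, 1.0, 0.012, 0.002]
ft_force: [0.1, -0.1, -1.1]
width: 0.092
grip_force: 0.0
```

```bash
python3 -c "
from h import *
st();loc(['scene']);print(go(.5555,-.2600,.184,1.2))"
```

```text
t 18.10 pos [ 0.5551 -0.2587  0.2738] w 0.092 g 0.0 F [ 0.1 -0.1 -1.1] head 1.4 q [ 0.53  0.4  -0.26  1.52  0.11  1.23 -1.29]
scene px [330 122] n 983 top 0.2404 circ 0.4684 -0.4108 r0.1009 rect [ 0.4608 -0.4157] [0.0571 0.2011] 32.8
scene px [300 137] n 198 top 0.2248 circ 0.5458 -0.3648 r0.0255 rect [ 0.546  -0.3624] [0.0447 0.0477] 49.4
scene px [375 144] n 57 top 0.2441 circ 0.3700 -0.4509 r0.0109 rect [ 0.3707 -0.4501] [0.0032 0.0217] 51.8
scene px [276 153] n 148 top 0.2204 circ 0.5562 -0.2573 r0.0233 rect [ 0.5553 -0.2585] [0.0386 0.0449] 39.1
(array([0.03, 0.12, 8.95]), np.float64(0.2), 'head 1.4')
```

Request:
servo_tool(steps=[[[0,0.1,3,0,1],[0,0.1,6,0,1],[0,0.1,8,0,1],[0,0.1,9,0,1],[0,0.1,9,0,0],[0,0.1,9,0,0],[0,0.1,9,0,0],[0,0.1,9,0,0],[0,0.1,9,0,0],[0,0.1,9,0,0]]], newtons=20)

```text
clock: 18.98
eef_pos: [0.5547, -0.2602, 0.1827]
ee_rot: [0.0, 1.0, 0.012, 0.001]
ft_force: [-0.1, -0.5, -0.9]
width: 0.0565
grip_force: 0.0
```

Request:
servo_tool(steps=[[[0,0,0,0,0],[0,0,0,0,0],[0,0,0,0,0],[0,0,-3,0,0],[-1,0,-7,0,0],[-2,0,-11,0,0],[-3,0,-15,0,0],[-5,0,-18,0,0],[-7,0,-20,0,0],[-7,0,-20,0,0]]])

```text
clock: 19.82
eef_pos: [0.4831, -0.263, 0.3874]
ee_rot: [0.002, 1.0, 0.011, 0.003]
ft_force: [-0.0, -0.6, -0.9]
width: 0.0426
grip_force: 20.0
```

```bash
python3 -c "
from h import *
st();print(go(.485,.0635,.384,1.2),go(.516,.0635,.384,1.2))"
```

```text
t 19.82 pos [ 0.4831 -0.263   0.3874] w 0.043 g 20.0 F [-0.  -0.6 -0.9] head 1.2 q [ 0.6   0.24 -0.26  1.47  0.06  1.43 -1.21]
(array([  0.88, -32.64,   0.19]), np.float64(0.0), 'head 1.2') (array([  3.98, -32.58,   0.21]), np.float64(0.0), 'head 1.2')
```

Request:
servo_tool(steps=[[[0,-3.7,0,0,0],[0,-7.4,0,0,0],[0,-11.1,0,0,0],[0,-14.8,0,0,0],[0,-18.5,0,0,0],[0,-22.2,0,0,0],[0.7,-25.9,0,0,0],[1.5,-29.4,0,0,0],[2.5,-32.6,0,0,0],[3.7,-32.6,0,0,0]]])

```text
clock: 20.65
eef_pos: [0.5125, 0.0733, 0.3817]
ee_rot: [-0.002, 1.0, 0.017, -0.0]
ft_force: [0.4, 1.7, -0.4]
width: 0.0428
grip_force: 20.0
```

Request:
servo_tool(steps=[[[0,0,3,0,0],[0,0,6,0,0],[0,0,9,0,0],[0,0,11,0,0],[0,0,11,0,0],[0,0,11,0,0],[0,0,11,0,0],[0,0,11,0,0],[0,0,11,0,0],[0,0,11,0,0]]])

```text
clock: 21.48
eef_pos: [0.5142, 0.0652, 0.2728]
ee_rot: [-0.0, 1.0, 0.012, 0.001]
ft_force: [0.8, 0.9, 0.5]
width: 0.0425
grip_force: 20.0
```

```bash
python3 -c "
from h import *
st();print(go(.516,.0635,.197,1.2));loc(['top'])"
```

```text
t 21.48 pos [0.5142 0.0652 0.2728] w 0.042 g 20.0 F [0.8 0.9 0.5] head 1.3 q [ 0.16  0.27 -0.49  1.73  0.13  1.17 -1.91]
(array([0.16, 0.18, 7.58]), np.float64(0.1), 'head 1.3')
top px [321 202] n 168 top 0.2247 circ 0.5472 -0.3641 r0.0239 rect [ 0.5466 -0.3644] [0.044  0.0458] 2.2
top px [353 224] n 412 top 0.2418 circ 0.5053 -0.4844 r0.0282 rect [ 0.5032 -0.4842] [0.0553 0.0351] 83.0
top px [298 229] n 979 top 0.2334 circ 0.4316 -0.3693 r0.0602 rect [ 0.4334 -0.3689] [0.064  0.1093] 26.8
```

Request:
servo_tool(steps=[[[0.1,0,2,0,0],[0.1,0,4,0,0],[0.1,0,6,0,0],[0.1,0,7,0,0],[0.1,0,7.6,0,0],[0.1,0,7.6,0,0],[0.1,0,7.6,0,0],[0.1,0,7.6,0,0.6],[0.1,0,7.6,0,0.6],[0.1,0,7.6,0,0.6]]])

```text
clock: 22.37
eef_pos: [0.5152, 0.0652, 0.1965]
ee_rot: [-0.0, 1.0, 0.012, 0.001]
ft_force: [-0.4, -0.5, -0.3]
width: 0.0543
grip_force: 0.0
```

Request:
servo_tool(steps=[[[0,0,0,0,0.6],[0,0,-3,0,0.6],[0,0,-7,0,0.6],[0,0,-11,0,0.6],[-0.5,0,-15,0,0.6],[-2,0,-18.5,0,0.6],[-3,3.5,-18.5,0,1],[-3,7.5,-18.5,0,1],[-3,11.5,-18.5,0,1],[-3,15.5,-18.5,0,1]]])

```text
clock: 23.2
eef_pos: [0.4879, -0.0921, 0.3816]
ee_rot: [0.0, 1.0, 0.012, 0.001]
ft_force: [0.7, -0.9, 0.5]
width: 0.0769
grip_force: 0.0
```

```bash
python3 -c "
from h import *
st();print(go(.5468,-.364,.275,1.2))"
```

```text
t 23.20 pos [ 0.4879 -0.0921  0.3816] w 0.077 g 0.0 F [ 0.7 -0.9  0.5] head 1.4 q [ 0.4   0.16 -0.38  1.59  0.06  1.4  -1.53]
(array([ 5.21, 27.32, 10.69]), np.float64(0.2), 'head 1.4')
```

Request:
servo_tool(steps=[[[0.7,3.7,0,0,0.75],[1.4,7.4,0,0,0.75],[2.1,11.1,1,0,0.75],[2.8,14.8,2,0,0.75],[3.5,18.5,3,0,0.75],[4.2,22.2,5,0,0.75],[4.9,25.9,7,0,0.75],[5.2,27.3,10,0,0.75],[5.2,27.3,10.7,0,0.75],[5.2,27.3,10.7,0,0.75]]])

```text
clock: 24.03
eef_pos: [0.5451, -0.3626, 0.2704]
ee_rot: [-0.001, 1.0, 0.011, -0.002]
ft_force: [0.1, 1.2, -0.1]
width: 0.0688
grip_force: 0.0
```

Request:
servo_tool(steps=[[[0,0,0,0,0.75],[0,0,0,0,0.75],[0,0,0,0,0.75],[0,0,0,0,0.75],[0,0,0,0,0.75],[0,0,0,0,0.75],[0,0,0,0,0.75],[0,0,0,0,0.75],[0,0,0,0,0.75],[0,0,0,0,0.75]]])

```text
clock: 24.87
eef_pos: [0.5467, -0.3623, 0.2737]
ee_rot: [0.0, 1.0, 0.012, -0.0]
ft_force: [-0.4, 0.3, 0.7]
width: 0.0689
grip_force: 0.0
```

```bash
python3 -c "
from h import *
st();loc(['scene']);print(go(.5468,-.364,.185,1.2))"
```

```text
t 24.87 pos [ 0.5467 -0.3623  0.2737] w 0.069 g 0.0 F [-0.4  0.3  0.7] head 1.3 q [ 0.65  0.47 -0.23  1.4   0.11  1.28 -1.13]
scene px [330 122] n 981 top 0.2409 circ 0.4585 -0.4118 r0.1027 rect [ 0.4581 -0.412 ] [0.0539 0.2043] 30.1
scene px [300 137] n 199 top 0.2249 circ 0.5458 -0.3655 r0.0272 rect [ 0.5463 -0.3639] [0.0453 0.0482] 47.5
scene px [375 144] n 52 top 0.2435 circ 0.3701 -0.4519 r0.0126 rect [ 0.371  -0.4508] [0.0038 0.0249] 49.1
(array([0.01, 0.17, 8.87]), np.float64(0.1), 'head 1.3')
```

Request:
servo_tool(steps=[[[0,0.2,3,0,0.75],[0,0.2,6,0,0.75],[0,0.2,8,0,0.75],[0,0.2,8.9,0,0.75],[0,0.2,8.9,0,0],[0,0.2,8.9,0,0],[0,0.2,8.9,0,0],[0,0.2,8.9,0,0],[0,0.2,8.9,0,0],[0,0.2,8.9,0,0]]], newtons=20)

```text
clock: 25.75
eef_pos: [0.5477, -0.3647, 0.1866]
ee_rot: [0.001, 1.0, 0.012, 0.001]
ft_force: [0.4, -0.4, 7.2]
width: 0.0474
grip_force: 20.0
```

Request:
servo_tool(steps=[[[0,0,0,0,0],[0,0,0,0,0],[0,0,0,0,0],[0,0,-3,0,0],[-1,0,-7,0,0],[-2,0,-11,0,0],[-3,0,-15,0,0],[-5,0,-18,0,0],[-7,0,-20,0,0],[-7.6,-2,-20,0,0]]])

```text
clock: 26.58
eef_pos: [0.4682, -0.3511, 0.3902]
ee_rot: [0.004, 1.0, 0.008, 0.003]
ft_force: [0.0, -0.2, -1.3]
width: 0.0477
grip_force: 20.0
```

```bash
python3 -c "
from h import *
st();print(go(.470,.1086,.384,1.2))"
```

```text
t 26.58 pos [ 0.4682 -0.3511  0.3902] w 0.048 g 20.0 F [ 0.  -0.2 -1.3] head 0.9 q [ 0.72  0.3  -0.23  1.39  0.07  1.46 -1.07]
(array([  0.93, -45.96,   0.29]), np.float64(-0.3), 'head 0.9')
```

Request:
servo_tool(steps=[[[0,-3.8,0,0,0],[0,-7.6,0,0,0],[0,-11.4,0,0,0],[0,-15.2,0,0,0],[0,-19,0,0,0],[0,-22.8,0,0,0],[0,-26.6,0,0,0],[0,-30.4,0,0,0],[0,-34.2,0,0,0],[0,-38,0,0,0]]])

```text
clock: 27.42
eef_pos: [0.4608, 0.0356, 0.3854]
ee_rot: [0.0, 1.0, 0.012, 0.001]
ft_force: [1.0, -0.4, 0.3]
width: 0.0474
grip_force: 20.0
```

Request:
servo_tool(steps=[[[0,-3,0,0,0],[0,-6,0,0,0],[0,-7.5,1,0,0],[0,-7.5,4,0,0],[0,-7.5,7,0,0],[0,-7.5,9,0,0],[0,-7.5,10,0,0],[0,-7.5,10,0,0],[0,-7.5,10,0,0],[0,-7.5,10,0,0]]])

```text
clock: 28.25
eef_pos: [0.4605, 0.1092, 0.2863]
ee_rot: [-0.0, 1.0, 0.012, 0.001]
ft_force: [1.0, -0.0, 0.1]
width: 0.0473
grip_force: 20.0
```

```bash
python3 -c "
from h import *
st();print(go(.470,.1086,.198,1.2))"
```

```text
t 28.25 pos [0.4605 0.1092 0.2863] w 0.047 g 20.0 F [ 1.  -0.   0.1] head 1.3 q [ 0.15  0.19 -0.58  1.8   0.11  1.18 -2.01]
(array([0.93, 0.08, 8.83]), np.float64(0.1), 'head 1.3')
```

Request:
servo_tool(steps=[[[0.5,0,0.5,0,0],[0.9,0,2,0,0],[0.9,0,5,0,0],[0.9,0,7.5,0,0],[0.9,0,8.8,0,0],[0.9,0,8.8,0,0],[0.9,0,8.8,0,0],[0.9,0,8.8,0,0.62],[0.9,0,8.8,0,0.62],[0.9,0,8.8,0,0.62]]])

```text
clock: 29.08
eef_pos: [0.4692, 0.1092, 0.1976]
ee_rot: [-0.0, 1.0, 0.012, 0.001]
ft_force: [-0.7, -0.8, -1.4]
width: 0.0563
grip_force: 0.0
```

Request:
servo_tool(steps=[[[0,0,0,0,0.62],[0,0,-3,0,0.62],[0,0,-7,0,0.62],[0,0,-11,0,0.62],[-0.5,0,-15,0,0.62],[-2,0,-18.5,0,0.62],[-3,3.5,-18.5,0,1],[-3,7.5,-18.5,0,1],[-3,11.5,-18.5,0,1],[-3,15.5,-18.5,0,1]]])

```text
clock: 29.92
eef_pos: [0.4418, -0.0482, 0.3826]
ee_rot: [0.0, 1.0, 0.012, 0.001]
ft_force: [2.1, 0.3, 0.2]
width: 0.0793
grip_force: 0.0
```

Request:
servo_tool(steps=[[[0,3.8,0,7,1],[0,7.6,0,14,1],[0,11.4,0,21,1],[0,15.2,0,28,1],[0,19,0,35,1],[0,22.8,0,42,1],[0,24,0,49,1],[0,24,0,56,1],[0,24,0,63,1],[0,24,0,66,1]]])

```text
clock: 30.75
eef_pos: [0.4478, -0.287, 0.3818]
ee_rot: [-0.0, 0.843, -0.538, -0.0]
ft_force: [-0.0, 0.1, -1.1]
width: 0.0917
grip_force: 0.0
```

```bash
python3 - <<'E'
from h import *
st();loc(['scene'])
im2,d2=cam('scene','scene5'); P=pts('scene',d2)
cv2.imwrite('pics/s5.png',cv2.resize(im2[100:340,100:420],(800,600)))
q=P[(P[...,2]>.28)&(P[...,2]<.39)&(P[...,0]>.54)&(P[...,0]<.62)&(P[...,1]>0)&(P[...,1]<.22)]
f=np.polyfit(q[:,2],q[:,0],1); print('lid ang',np.pi/2+np.arctan(f[0]),len(q))
print(go(.4325,-.3685,.275,-63.5),go(.4325,-.3685,.275,116.5))
E
```

```text
t 30.75 pos [ 0.4478 -0.287   0.3818] w 0.092 g 0.0 F [-0.   0.1 -1.1] head -65.1 q [ 0.58  0.2  -0.13  1.53  0.03  1.42 -2.26]
scene px [330 122] n 991 top 0.2406 circ 0.4637 -0.4077 r0.1083 rect [ 0.4574 -0.4116] [0.0561 0.2162] 31.5
scene px [375 144] n 54 top 0.2438 circ 0.3691 -0.4502 r0.0120 rect [ 0.3696 -0.4495] [0.0038 0.0238] 53.2
lid ang 1.3812576815978268 3157
(array([ 6.75,  4.9 , 10.69]), np.float64(-1.2), 'head -64.7') (array([ 6.75,  4.9 , 10.69]), np.float64(178.8), 'head -64.7')
```

View pics/s5.png

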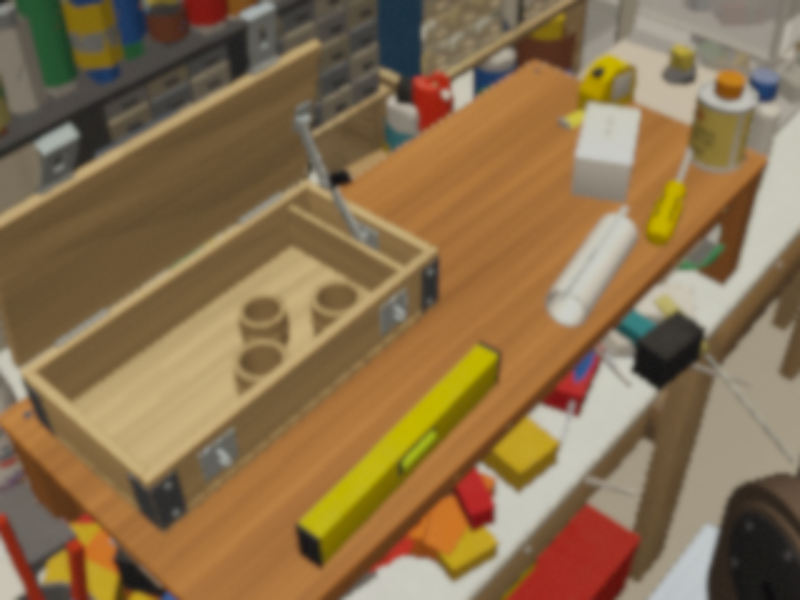

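```bash
python3 - <<'E'
from h import *
for n in('scene','top'):
    P=pts(n,cam(n,'x_'+n)[1]).reshape(-1,3)
    for lo,hi in((.22,.25),(.25,.27),(.27,.29),(.29,.32)):
        w=P[(P[:,2]>lo)&(P[:,2]<hi)&(P[:,0]>.24)&(P[:,0]<.41)&(P[:,1]<-.40)&(P[:,1]>-.56)]
        if len(w)>5: print(n,lo,len(w),np.percentile(w,3,axis=0).round(3),np.percentile(w,97,axis=0).round(3))
E
```

```text
scene 0.22 211 [ 0.317 -0.477  0.221] [ 0.374 -0.441  0.249]
scene 0.25 273 [ 0.318 -0.497  0.251] [ 0.377 -0.442  0.269]
scene 0.27 120 [ 0.334 -0.485  0.272] [ 0.363 -0.458  0.289]
top 0.22 135 [ 0.317 -0.504  0.221] [ 0.34  -0.445  0.248]
top 0.25 394 [ 0.318 -0.504  0.253] [ 0.378 -0.446  0.267]
top 0.27 154 [ 0.332 -0.489  0.272] [ 0.363 -0.462  0.288]
```

```bash
python3 -c "
from h import *
st();print(go(.428,-.3595,.275,-63.9))"
```

```text
t 30.95 pos [ 0.4479 -0.2865  0.3819] w 0.091 g 0.0 F [-0.1 -0.4  0. ] head -64.5 q [ 0.58  0.2  -0.13  1.53  0.03  1.42 -2.26]
(array([ 5.73,  4.94, 10.69]), np.float64(-0.6), 'head -64.5')
```

Request:
servo_tool(steps=[[[1.5,1.2,1,-0.6,1],[3,2.5,3,-0.6,1],[4.5,4,6,-0.6,1],[5.7,4.9,8,-0.6,1],[5.7,4.9,10,-0.6,1],[5.7,4.9,10.7,-0.6,1],[5.7,4.9,10.7,-0.6,1],[5.7,4.9,10.7,-0.6,1],[5.7,4.9,10.7,-0.6,1],[5.7,4.9,10.7,-0.6,1]]])

```text
clock: 31.78
eef_pos: [0.4289, -0.359, 0.2763]
ee_rot: [0.0, 0.848, -0.53, 0.001]
ft_force: [0.4, 0.7, -0.3]
width: 0.0918
grip_force: 0.0
```

```bash
python3 -c "
from h import *
st();loc(['scene']);print(go(.428,-.3595,.197,-63.9))"
```

```text
t 31.78 pos [ 0.4289 -0.359   0.2763] w 0.092 g 0.0 F [ 0.4  0.7 -0.3] head -64.0 q [ 0.67  0.29 -0.1   1.66  0.03  1.19 -2.12]
scene px [330 122] n 980 top 0.2406 circ 0.4549 -0.4123 r0.1059 rect [ 0.4583 -0.4103] [0.0589 0.2116] 31.6
scene px [375 144] n 51 top 0.2414 circ 0.3700 -0.4524 r0.0114 rect [ 0.3709 -0.4513] [0.0029 0.0226] 51.4
(array([-0.01,  0.1 ,  7.91]), np.float64(-0.1), 'head -64.0')
```

Request:
servo_tool(steps=[[[0,0.1,2,0,1],[0,0.1,4,0,1],[0,0.1,6,0,1],[0,0.1,7.9,0,1],[0,0.1,7.9,0,1],[0,0.1,7.9,0,0],[0,0.1,7.9,0,0],[0,0.1,7.9,0,0],[0,0.1,7.9,0,0],[0,0.1,7.9,0,0]]], newtons=30)

```text
clock: 32.67
eef_pos: [0.4275, -0.3598, 0.1967]
ee_rot: [0.0, 0.848, -0.53, 0.001]
ft_force: [-0.4, 0.1, 0.6]
width: 0.0628
grip_force: 0.0
```

Request:
servo_tool(steps=[[[0,0,0,0,0],[0,0,0,0,0],[0,0,-1,0,0],[0,0,-3,0,0],[0,0,-6,0,0],[0,0,-9,0,0],[0,0,-12,0,0],[0,0,-15,0,0],[0,0,-18,0,0],[0,0,-19,0,0]]])

```text
clock: 33.5
eef_pos: [0.4279, -0.36, 0.3909]
ee_rot: [0.0, 0.848, -0.53, 0.003]
ft_force: [1.1, 0.0, -1.1]
width: 0.0599
grip_force: 30.0
```

```bash
python3 -c "
from h import *
st();print(C(-15,98),go(*C(-15,98),.40,1.2))"
```

```text
t 33.50 pos [ 0.4279 -0.36    0.3909] w 0.060 g 30.0 F [ 1.1  0.  -1.1] head -64.1 q [ 0.67  0.24 -0.09  1.45  0.02  1.44 -2.11]
[0.4985 0.1892] (array([-46.3 , -30.38,  -1.07]), np.float64(-65.3), 'head -64.1')
```

Request:
servo_tool(steps=[[[-2.9,-1.4,-0.5,-6.5,0],[-5.8,-2.8,-1,-13,0],[-8.6,-4.2,-1,-19.5,0],[-11.5,-5.6,-1,-26,0],[-14.4,-7,-1,-32.5,0],[-17.3,-8.4,-1,-39,0],[-20.2,-9.8,-1,-45.5,0],[-23,-11.2,-1,-52,0],[-25.9,-12.6,-1,-58.5,0],[-28.8,-14,-1,-65.3,0]]])

```text
clock: 34.33
eef_pos: [0.4262, -0.0379, 0.3957]
ee_rot: [0.0, 1.0, 0.014, -0.0]
ft_force: [0.9, -0.5, -1.1]
width: 0.0598
grip_force: 30.0
```

```bash
python3 -c "
from h import *
st();print(go(*C(-15,98),.30,1.2))"
```

```text
t 34.33 pos [ 0.4262 -0.0379  0.3957] w 0.060 g 30.0 F [ 0.9 -0.5 -1.1] head 1.6 q [ 0.39  0.03 -0.44  1.69  0.01  1.42 -1.59]
(array([  7.84, -22.51,   9.56]), np.float64(0.4), 'head 1.6')
```

Request:
servo_tool(steps=[[[0.5,-3.5,0,0,0],[1,-7,0,0,0],[1.5,-10.5,0,0,0],[2.5,-14,0,0,0],[3.5,-17.5,0,0,0],[5,-20.5,0,0.2,0],[6.5,-22.5,2,0.4,0],[7.8,-22.5,5,0.4,0],[7.8,-22.5,8,0.4,0],[7.8,-22.5,9.5,0.4,0]]])

```text
clock: 35.17
eef_pos: [0.499, 0.1867, 0.2967]
ee_rot: [0.001, 1.0, 0.008, -0.002]
ft_force: [-0.7, 0.0, -1.0]
width: 0.0595
grip_force: 30.0
```

Request:
servo_tool(steps=[[[0,0,0,0,0],[0,0,0,0,0],[0,0,0,0,0],[0,0,0,0,0],[0,0,0,0,0],[0,0,0,0,0],[0,0,0,0,0],[0,0,0,0,0],[0,0,0,0,0],[0,0,0,0,0]]])

```text
clock: 36.0
eef_pos: [0.5001, 0.1873, 0.3007]
ee_rot: [0.0, 1.0, 0.007, -0.0]
ft_force: [-0.3, 0.1, -1.4]
width: 0.0596
grip_force: 30.0
```

```bash
python3 - <<'E'
from h import *
st();print(go(*C(-15,98),.209,1.2))
im2,d2=cam('scene','scene6'); im,d=cam('top','top6')
cv2.imwrite('pics/s6.png',np.hstack([cv2.resize(im2[140:320,80:290],(467,400)),cv2.resize(im[120:260,100:240],(333,400))[:, :333]]))
E
```

```text
t 36.00 pos [0.5001 0.1873 0.3007] w 0.060 g 30.0 F [-0.3  0.1 -1.4] head 0.8 q [ 0.03  0.3  -0.63  1.64  0.18  1.26 -2.19]
(array([-0.15, -0.19,  9.17]), np.float64(-0.4), 'head 0.8')
```

View pics/s6.png

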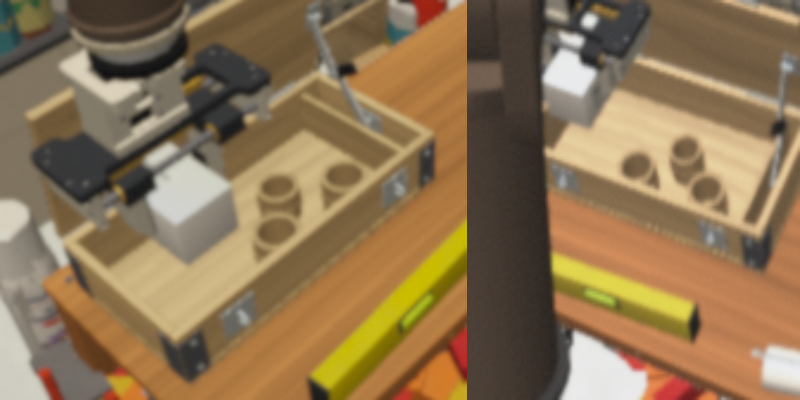

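The carton hangs level over the free left end, with the couplings at the right.

Request:
servo_tool(steps=[[[-0.1,-0.2,2,-0.4,0],[-0.1,-0.2,4,-0.4,0],[-0.1,-0.2,6,-0.4,0],[-0.1,-0.2,8,-0.4,0],[-0.1,-0.2,9.1,-0.4,0],[-0.1,-0.2,9.2,-0.4,0],[-0.1,-0.2,9.2,-0.4,0],[-0.1,-0.2,9.2,-0.4,0.76],[-0.1,-0.2,9.2,-0.4,0.76],[-0.1,-0.2,9.2,-0.4,0.76]]])

```text
clock: 36.93
eef_pos: [0.4997, 0.1897, 0.2099]
ee_rot: [-0.0, 1.0, 0.011, 0.001]
ft_force: [-0.7, 0.1, 0.3]
width: 0.0692
grip_force: 0.0
```

Request:
servo_tool(steps=[[[0,0,0,0,0.76],[0,0,-3,0,0.76],[0,0,-6.5,0,0.76],[0,0,-10,0,0.76],[-0.5,0,-14,0,0.76],[-2,0,-17,0,0.76],[-5,2,-17,0,0.4],[-5,6,-17,0,0.4],[-5,10,-17,0,0.4],[-5,13,-17,0,0.4]]])

```text
clock: 37.77
eef_pos: [0.4514, 0.0555, 0.3796]
ee_rot: [0.001, 1.0, 0.01, 0.001]
ft_force: [0.7, -0.5, -1.4]
width: 0.0478
grip_force: 0.0
```

```bash
python3 - <<'E'
from h import *
st()
im2,d2=cam('scene','scene7'); im,d=cam('top','top7')
P=pts('scene',d2);np.save('pics/P_scene7',P);np.save('pics/P_top7',pts('top',d))
z=P[...,2];m=(P[...,0]>.42)&(P[...,0]<.6)&(P[...,1]>.1)&(P[...,1]<.25)&(z>.232)&(z<.246); w=P[m]; w=w[(w[:,0]>.445)&(w[:,0]<.575)&(w[:,1]<.245)]
print('carton top',len(w),np.median(w[:,2]),cv2.minAreaRect(w[:,:2].astype(np.float32)))
cv2.imwrite('pics/s7.png',np.hstack([cv2.resize(im2[140:320,80:290],(467,400)),cv2.resize(im[120:230,170:261],(333,400))]))
E
```

```text
t 37.77 pos [0.4514 0.0555 0.3796] w 0.048 g 0.0 F [ 0.7 -0.5 -1.4] head 1.2 q [ 0.27  0.1  -0.56  1.67  0.05  1.39 -1.84]
carton top 1322 0.24007528716795357 ((0.5077816843986511, 0.16203673183918), (0.11525339633226395, 0.1185881569981575), 1.2267951965332031)
```

View pics/s7.png

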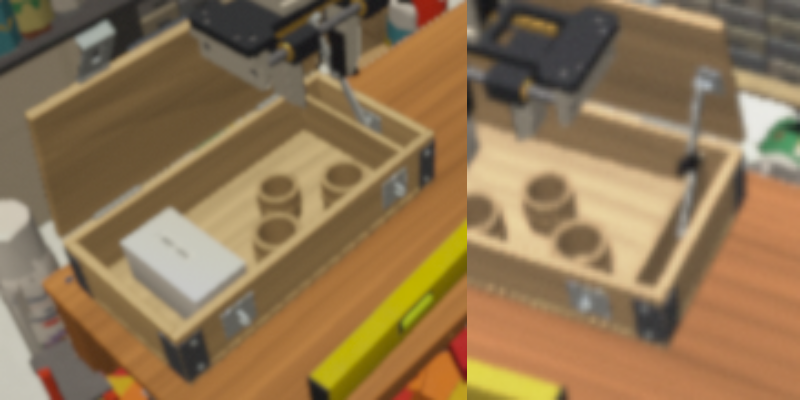

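All the goods lie in the chest and the stay is locked. Next I'll break the stay by gripping the tab.

```bash
python3 - <<'E'
from h import *
for n in('scene','top'):
    P=np.load(f'pics/P_{n}7.npy'); im=cv2.imread(f'pics/{n}7.png').max(2)
    m=(im<65)&(P[...,0]>.5)&(P[...,0]<.56)&(P[...,1]>-.08)&(P[...,1]<-.04)&(P[...,2]>.275)&(P[...,2]<.32); w=P[m]
    if len(w): print(n,len(w),w.mean(0).round(4),w.min(0).round(3),w.max(0).round(3))
st();print(go(.455,-.0615,.285,1.2))
E
```

```text
scene 1 [ 0.5414 -0.0552  0.2841] [ 0.541 -0.055  0.284] [ 0.541 -0.055  0.284]
top 17 [ 0.5319 -0.0644  0.2969] [ 0.523 -0.067  0.286] [ 0.542 -0.06   0.303]
t 37.87 pos [0.4522 0.0525 0.3791] w 0.040 g 0.0 F [-0.5  0.8  0.4] head 0.8 q [ 0.27  0.1  -0.55  1.67  0.06  1.39 -1.85]
(array([ 0.12, 11.38,  9.44]), np.float64(-0.4), 'head 0.8')
```

Request:
servo_tool(steps=[[[0,4,2,0,0.35],[0,8,4,0,0.35],[0,11.4,6,0,0.35],[0,11.4,8,0,0.35],[0,11.4,9.3,0,0.35],[0,11.4,9.3,0,0.35],[0,11.4,9.3,0,0.35],[0,11.4,9.3,0,0.35],[0,11.4,9.3,0,0.35],[0,11.4,9.3,0,0.35]]])

```text
clock: 38.7
eef_pos: [0.455, -0.0551, 0.2868]
ee_rot: [0.0, 1.0, 0.011, 0.001]
ft_force: [-0.6, 1.0, -0.2]
width: 0.0322
grip_force: 0.0
```

```bash
python3 - <<'E'
from h import *
st();print(go(.521,-.0615,.286,1.2))
E
```

```text
t 38.70 pos [ 0.455  -0.0551  0.2868] w 0.032 g 0.0 F [-0.6  1.  -0.2] head 1.3 q [ 0.42  0.15 -0.46  1.84  0.07  1.17 -1.62]
(array([6.58, 0.79, 0.09]), np.float64(0.1), 'head 1.3')
```

Request:
servo_tool(steps=[[[1.5,0.8,0.1,0,0.35],[3,0.8,0.1,0,0.35],[4.5,0.8,0.1,0,0.35],[5.5,0.8,0.1,0,0.35],[6.2,0.8,0.1,0,0.35],[6.6,0.8,0.1,0,0.35],[6.6,0.8,0.1,0,0.35],[6.6,0.8,0.1,0,0],[6.6,0.8,0.1,0,0],[6.6,0.8,0.1,0,0]]], newtons=35)

```text
clock: 39.53
eef_pos: [0.52, -0.0623, 0.2849]
ee_rot: [0.0, 1.0, 0.011, -0.0]
ft_force: [-0.5, -0.2, -0.5]
width: 0.0166
grip_force: 0.0
```

Request:
servo_tool(steps=[[[0,0,0,0,0],[0,0,0,0,0],[0,0,0,0,0],[0,0,0,0,0],[0,0,0,0,0],[0,0,0,0,0],[0,0,0,0,0],[0,0,0,0,0],[0,0,0,0,0],[0,0,0,0,0]]])

```text
clock: 40.37
eef_pos: [0.5204, -0.0609, 0.2849]
ee_rot: [-0.001, 1.0, 0.012, -0.0]
ft_force: [-0.8, 4.8, 0.6]
width: 0.0081
grip_force: 35.0
```

Request:
servo_tool(steps=[[[-0.4,0,0,0,0],[-0.8,0,0,0,0],[-1.2,0,0,0,0],[-1.6,0,0,0,0],[-2,0,0.1,0,0],[-2.4,0,0.1,0,0],[-2.8,0,0.2,0,0],[-3.2,0,0.3,0,0],[-3.6,0,0.4,0,0],[-3.6,0,0.4,0,0]]])

```text
clock: 41.2
eef_pos: [0.485, -0.0616, 0.2809]
ee_rot: [-0.001, 1.0, 0.012, 0.001]
ft_force: [2.6, 5.6, -3.2]
width: 0.008
grip_force: 35.0
```

```bash
cat >> h.py <<'E'
def lid(tag):
    im2,d2=cam('scene',tag); P=pts('scene',d2)
    q=P[(P[...,2]>.28)&(P[...,2]<.39)&(P[...,0]>.48)&(P[...,0]<.62)&(P[...,1]>0.06)&(P[...,1]<.22)]
    f=np.polyfit(q[:,2],q[:,0],1); print('lid ang',np.pi/2+np.arctan(f[0]),len(q)); return im2,P
E
python3 - <<'E'
from h import *
st();lid('scene8')
E
```

```text
t 41.20 pos [ 0.485  -0.0616  0.2809] w 0.008 g 35.0 F [ 2.6  5.6 -3.2] head 1.3 q [ 0.4   0.21 -0.46  1.78  0.1   1.17 -1.63]
lid ang 1.314290990673636 2137
```

Request:
servo_tool(steps=[[[0,0,0,0,0.35],[0,0,0,0,0.35],[0,0,0,0,0.35],[0,0,0,0,0.35],[-3,0,0,0,0.35],[-6,0,-1,0,0.35],[-8,0,-4,0,0.2],[-8,0,-8,0,0],[-8,-2,-12,0,0],[-8,-5,-15,0,0]]])

```text
clock: 42.08
eef_pos: [0.4033, -0.0195, 0.4308]
ee_rot: [0.001, 1.0, 0.008, 0.001]
ft_force: [1.7, 0.6, -0.3]
width: 0.0104
grip_force: 0.0
```

Request:
servo_tool(steps=[[[0,-4,-1,0,0],[0,-8,-3,0,0],[0,-12,-6,0,0],[0,-16,-9,0,0],[0,-17,-9.5,0,0],[0,-17,-9.5,0,0],[0,-17,-9.5,0,0],[0,-17,-9.5,0,0],[0,-17,-9.5,0,0],[0,-17,-9.5,0,0]]])

```text
clock: 42.92
eef_pos: [0.3999, 0.1513, 0.5225]
ee_rot: [0.0, 1.0, 0.01, -0.0]
ft_force: [0.6, -0.1, 0.7]
width: 0.0003
grip_force: 0.0
```

```bash
python3 - <<'E'
from h import *
st();im,P=lid('scene9'); print(go(.625,.155,.52,1.2))
cv2.imwrite('pics/s9.png',cv2.resize(im[80:320,80:400],(800,600)))
E
```

```text
t 42.92 pos [0.3999 0.1513 0.5225] w 0.000 g 0.0 F [ 0.6 -0.1  0.7] head 1.1 q [ 0.19  0.06 -0.71  1.38  0.04  1.72 -2.07]
lid ang 1.3161872746081995 2124
(array([22.51,  0.09,  0.24]), np.float64(-0.1), 'head 1.1')
```

View pics/s9.png

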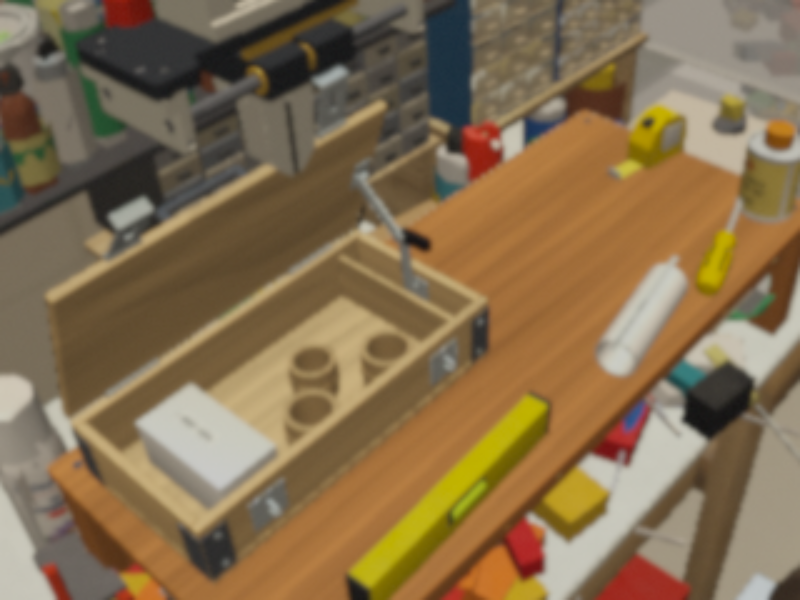

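The stay is broken with its elbow to the front, and the lid still stands at about 1.25. I'll tip it from behind.

Request:
servo_tool(steps=[[[4,0,0,0,0],[8,0,0,0,0],[12,0,0,0,0],[16,0,0,0,0],[20,0,0,0,0],[22,0,0,0,0],[22,0,0,0,0],[22,0,4,0,0],[22,0,8,0,0],[22,0,11,0,0]]])

```text
clock: 43.8
eef_pos: [0.6189, 0.1566, 0.4102]
ee_rot: [0.0, 1.0, 0.011, -0.001]
ft_force: [0.8, -1.1, -0.7]
width: 0.0007
grip_force: 0.0
```

Request:
servo_tool(steps=[[[0,0,2,0,0],[0,0,2,0,0],[-1,0,2,0,0],[-2,0,2,0,0],[-3,0,2,0,0],[-4,0,2,0,0],[-5,0,2,0,0],[-5,0,2,0,0],[-5,0,2,0,0],[-5,0,2,0,0]]])

```text
clock: 44.63
eef_pos: [0.5702, 0.1561, 0.3936]
ee_rot: [0.0, 1.0, 0.011, 0.0]
ft_force: [0.2, -0.7, 0.4]
width: 0.0004
grip_force: 0.0
```

```bash
python3 - <<'E'
from h import *
st();im,P=lid('scene10')
E
```

```text
t 44.63 pos [0.5702 0.1561 0.3936] w 0.000 g 0.0 F [ 0.2 -0.7  0.4] head 1.2 q [ 0.12  0.38 -0.71  1.33  0.25  1.52 -2.12]
lid ang 1.2693620934374283 2007
```

Request:
servo_tool(steps=[[[-0.6,0,0,0,0],[-1.2,0,0,0,0],[-1.8,0,0,0,0],[-2.4,0,0.2,0,0],[-3,0,0.4,0,0],[-3.6,0,0.6,0,0],[-4.2,0,0.8,0,0],[-4.8,0,1,0,0],[-5.4,0,1.2,0,0],[-6,0,1.4,0,0]]])

```text
clock: 45.52
eef_pos: [0.5091, 0.155, 0.3789]
ee_rot: [0.0, 1.0, 0.011, -0.0]
ft_force: [-0.5, 0.2, 0.5]
width: 0.0003
grip_force: 0.0
```

Request:
servo_tool(steps=[[[0,0,0,0,0],[0,0,0,0,0],[0,0,0,0,0],[0,0,0,0,0],[0,0,0,0,0],[0,0,0,0,0],[0,0,0,0,0],[0,0,0,0,0],[0,0,0,0,0],[0,0,0,0,0]]])

```text
clock: 46.35
eef_pos: [0.5098, 0.1551, 0.3791]
ee_rot: [0.0, 1.0, 0.011, 0.0]
ft_force: [0.2, -0.7, -0.1]
width: -0.0001
grip_force: 0.0
```

```bash
python3 - <<'E'
from h import *
st();im,P=lid('scene11')
im,d=cam('top','top11'); im2=cv2.imread('pics/scene11.png')
cv2.imwrite('pics/s11.png',np.hstack([cv2.resize(im2[80:320,80:320],(400,400)),cv2.resize(im[80:280,100:300],(400,400))]))
E
```

```text
t 46.35 pos [0.5098 0.1551 0.3791] w -0.000 g 0.0 F [ 0.2 -0.7 -0.1] head 1.2 q [ 0.17  0.28 -0.74  1.49  0.19  1.44 -2.12]
lid ang 1.4936006932217754 34
```

View pics/s11.png

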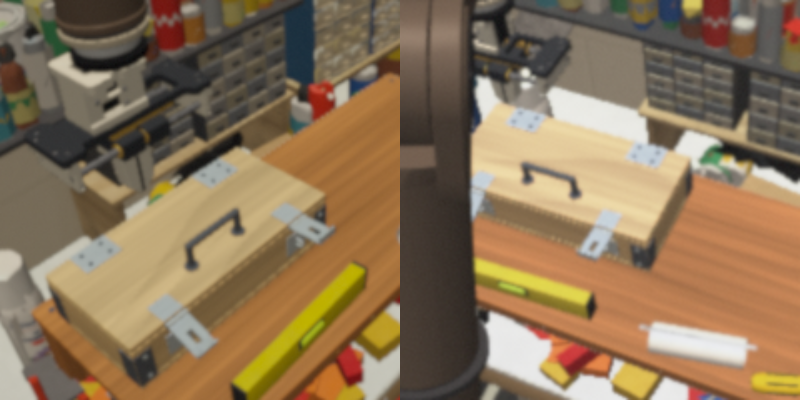

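The lid is shut with both hasps sticking out to the front, at about (185,325) and (305,225) in the left half.

```bash
python3 - <<'E'
from h import *
for n in('scene','top'):
    im=cv2.imread(f'pics/{n}11.png').astype(int); P=pts(n,np.load(f'pics/{n}11.npy'))
    y=(im[...,0]<80)&(im[...,1]>120)&(im[...,2]>130)&(P[...,0]>.25)&(P[...,0]<.42)&(P[...,1]>-.15)&(P[...,2]>.17)
    w=P[y]; print('level',n,len(w),np.percentile(w,2,axis=0).round(3),np.percentile(w,98,axis=0).round(3))
    g=(im.max(2)-im.min(2)<40)&(im.min(2)>90)&(P[...,2]>.2)&(P[...,2]<.29)&(P[...,0]>.35)&(P[...,0]<.45)
    for lo,hi in((-.05,.03),(.16,.23)):
        w=P[g&(P[...,1]>lo)&(P[...,1]<hi)]
        if len(w)>8: print('hasp',n,len(w),np.percentile(w,4,axis=0).round(3),np.percentile(w,96,axis=0).round(3),'slope',np.polyfit(w[:,0],w[:,2],1).round(2))
print(C(-89,105),C(-89,-105)); st(); print(go(*(C(-132,105)),.33,1.2))
E
```

```text
level scene 1687 [ 0.317 -0.061  0.177] [0.389 0.257 0.221]
hasp scene 398 [ 0.379 -0.032  0.214] [ 0.447 -0.002  0.267] slope [-0.22  0.35]
hasp scene 621 [0.375 0.178 0.23 ] [0.446 0.208 0.262] slope [0.27 0.14]
level top 615 [ 0.302 -0.061  0.175] [0.355 0.145 0.221]
hasp top 276 [ 0.378 -0.033  0.208] [0.446 0.005 0.263] slope [-0.29  0.37]
hasp top 169 [0.395 0.176 0.206] [0.446 0.205 0.26 ] slope [0.23 0.15]
[0.4243 0.1946] [ 0.4287 -0.0153]
t 46.45 pos [0.5098 0.1551 0.3791] w 0.001 g 0.0 F [-0.   0.2 -0.4] head 1.2 q [ 0.17  0.28 -0.74  1.49  0.19  1.44 -2.12]
(array([-12.76,  -4.14,   4.91]), np.float64(0.0), 'head 1.2')
```

```bash
python3 - <<'E'
from h import *
im=cv2.imread('pics/scene11.png').astype(int); P=pts('scene',np.load('pics/scene11.npy'))
y=(im[...,0]<80)&(im[...,1]>120)&(im[...,2]>130)&(P[...,0]>.25)&(P[...,0]<.42)&(P[...,1]>-.15)&(P[...,2]>.17)
w=P[y]
for a in(-.04,-.015,.01,.1,.17,.195,.22): k=w[abs(w[:,1]-a)<.01]; k=k[k[:,2]>.19]; print(a,len(k),np.percentile(k,3,axis=0).round(3),np.percentile(k,97,axis=0).round(3)) if len(k)>4 else 0
E
```

```text
-0.04 19 [ 0.329 -0.035  0.217] [ 0.349 -0.03   0.22 ]
-0.015 74 [ 0.327 -0.024  0.216] [ 0.347 -0.005  0.22 ]
0.01 80 [0.326 0.001 0.216] [0.346 0.02  0.221]
0.1 108 [0.318 0.091 0.207] [0.342 0.109 0.221]
0.17 116 [0.317 0.161 0.213] [0.338 0.179 0.221]
0.195 60 [0.316 0.185 0.215] [0.336 0.195 0.221]
```

Request:
servo_tool(steps=[[[-3.5,-1,0,0,0],[-7,-2,0,0,0],[-10.5,-3,0,0,0],[-12.6,-4.1,0,0,0],[-12.6,-4.1,3,0,0],[-12.6,-4.1,6,0,0],[-12.6,-4.1,9,0,0],[-12.6,-4.1,10,0,0],[-12.6,-4.1,10,0,0],[-12.6,-4.1,10,0,0]]])

```text
clock: 47.28
eef_pos: [0.3831, 0.1936, 0.2798]
ee_rot: [-0.0, 1.0, 0.011, -0.0]
ft_force: [0.5, -0.2, 0.5]
width: 0.0
grip_force: 0.0
```

```bash
python3 - <<'E'
from h import *
st(); print(go(.384,.1946,.205,1.2))
E
```

```text
t 47.28 pos [0.3831 0.1936 0.2798] w 0.000 g 0.0 F [ 0.5 -0.2  0.5] head 1.3 q [ 0.15  0.15 -0.81  1.89  0.12  1.16 -2.26]
(array([ 0.09, -0.1 ,  7.48]), np.float64(0.1), 'head 1.3')
```

Request:
servo_tool(steps=[[[0,0,1,0,0],[0,0,2,0,0],[0,0,3,0,0],[0,0,4,0,0],[0,0,5,0,0],[0,0,6,0,0],[0,0,7,0,0],[0,0,7.4,0,0],[0,0,7.4,0,0],[0,0,7.4,0,0]]])

```text
clock: 48.12
eef_pos: [0.3826, 0.1933, 0.2048]
ee_rot: [0.0, 1.0, 0.011, -0.001]
ft_force: [0.1, 0.7, 0.4]
width: 0.0003
grip_force: 0.0
```

Request:
servo_tool(steps=[[[0.3,0,0,0,0],[0.6,0,0,0,0],[0.9,0,0,0,0],[1.2,0,0,0,0],[1.5,0,0,0,0],[1.7,0,0,0,0],[1.9,0,0,0,0],[2,0,0,0,0],[2,0,0,0,0],[2,0,0,0,0]]])

```text
clock: 48.95
eef_pos: [0.403, 0.1938, 0.2051]
ee_rot: [-0.0, 1.0, 0.011, 0.0]
ft_force: [-0.3, 0.6, -0.8]
width: 0.0002
grip_force: 0.0
```

Push on gently until contact.

Request:
servo_tool(steps=[[[0.1,0,0,0,0],[0.2,0,0,0,0],[0.3,0,0,0,0],[0.4,0,0,0,0],[0.5,0,0,0,0],[0.6,0,0,0,0],[0.6,0,0,0,0],[0.6,0,0,0,0],[0.6,0,0,0,0],[0.6,0,0,0,0]]])

```text
clock: 49.78
eef_pos: [0.4089, 0.1939, 0.2051]
ee_rot: [-0.0, 1.0, 0.011, 0.0]
ft_force: [-1.6, 0.1, 4.5]
width: 0.0004
grip_force: 1.9
```

```bash
python3 - <<'E'
from h import *
st()
im,d=cam('top','top12'); im2,d2=cam('scene','scene12')
cv2.imwrite('pics/s12.png',np.hstack([cv2.resize(im2[160:320,80:300],(550,400)),cv2.resize(im[140:260,130:220],(250,333))[:].repeat(1,0) if 0 else cv2.resize(im[140:260,130:205],(250,400))]))
E
```

```text
t 49.78 pos [0.4089 0.1939 0.2051] w 0.000 g 1.9 F [-1.6  0.1  4.5] head 1.3 q [ 0.09  0.27 -0.78  1.96  0.23  1.   -2.34]
```

View pics/s12.png

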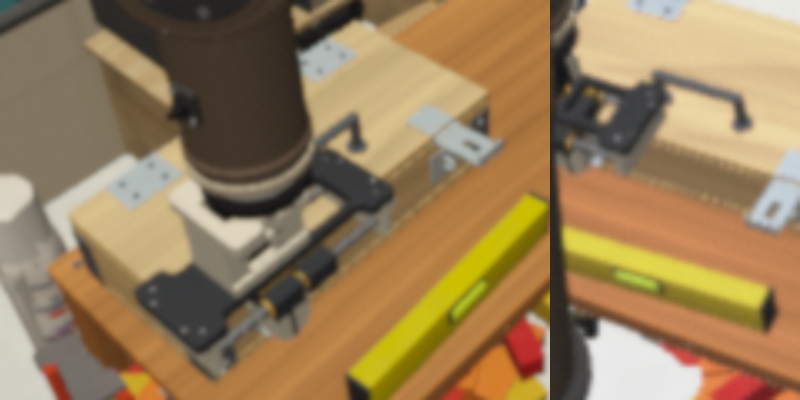

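Request:
servo_tool(steps=[[[0.1,0,0,0,0],[0.2,0,0,0,0],[0.3,0,0,0,0],[0.4,0,0,0,0],[0.4,0,0,0,0],[0.4,0,0,0,0],[0.4,0,0,0,0],[0.4,0,0,0,0],[0.4,0,0,0,0],[0.4,0,0,0,0]]])

```text
clock: 50.72
eef_pos: [0.4125, 0.194, 0.2051]
ee_rot: [0.0, 1.0, 0.011, -0.0]
ft_force: [-4.7, -0.3, 6.9]
width: 0.0003
grip_force: 3.3
```

Request:
servo_tool(steps=[[[0.1,0,0,0,0],[0.2,0,0,0,0],[0.3,0,0,0,0],[0.4,0,0,0,0],[0.4,0,0,0,0],[0.4,0,0,0,0],[0.4,0,0,0,0],[0.4,0,0,0,0],[0.4,0,0,0,0],[0.4,0,0,0,0]]])

```text
clock: 51.55
eef_pos: [0.4133, 0.194, 0.205]
ee_rot: [0.001, 1.0, 0.012, -0.003]
ft_force: [-19.7, -2.8, 19.0]
width: 0.0004
grip_force: 13.8
```

Request:
servo_tool(steps=[[[-0.6,0,0,0,0],[-1.6,0,0,0,0],[-3,0,0,0,0],[-3.2,0,-3,0,0],[-3.2,0,-7,0,0],[-3.2,0,-11,0,0],[-3.2,3,-13,0,0],[-3.2,7,-13,0,0],[-3.2,11,-13,0,0],[-3.2,15,-13,0,0]]])

```text
clock: 52.38
eef_pos: [0.3884, 0.0415, 0.3356]
ee_rot: [0.0, 1.0, 0.011, 0.001]
ft_force: [1.4, -0.7, -0.8]
width: 0.0001
grip_force: 0.0
```

Request:
servo_tool(steps=[[[0.2,3,0,0,0],[0.5,5.9,0,0,0],[0.5,5.9,0,0,0],[0.5,5.9,0,0,0],[0.5,5.9,1,0,0],[0.5,5.9,2,0,0],[0.5,5.9,3,0,0],[0.5,5.9,3,0,0],[0.5,5.9,3,0,0],[0.5,5.9,3,0,0]]])

```text
clock: 53.22
eef_pos: [0.3945, -0.0151, 0.305]
ee_rot: [-0.0, 1.0, 0.011, -0.0]
ft_force: [0.2, 0.3, 0.2]
width: 0.0004
grip_force: 0.0
```

```bash
python3 - <<'E'
from h import *
st(); print(go(.389,-.0155,.205,1.2))
im,P=lid('scene13')
q=P[abs(P[...,1]-.195)<.012]; q=q[(q[:,0]>.36)&(q[:,0]<.44)&(q[:,2]>.195)&(q[:,2]<.262)]
for a in np.arange(.195,.262,.008):
    k=q[abs(q[:,2]-a)<.004]; print(round(a,3),len(k),k[:,0].mean().round(4) if len(k) else '')
E
```

```text
t 53.22 pos [ 0.3945 -0.0151  0.305 ] w 0.000 g 0.0 F [0.2 0.3 0.2] head 1.3 q [ 0.49  0.03 -0.59  1.92  0.02  1.2  -1.65]
(array([-0.55,  0.03, 10.  ]), np.float64(0.1), 'head 1.3')Traceback (most recent call last):
  File "<stdin>", line 3, in <module>
  File "h.py", line 35, in lid
    f=np.polyfit(q[:,2],q[:,0],1); print('lid ang',np.pi/2+np.arctan(f[0]),len(q)); return im2,P
    raise TypeError("expected non-empty vector for x")
TypeError: expected non-empty vector for x
```

Request:
servo_tool(steps=[[[-0.6,0,2,0,0],[-0.6,0,3,0,0],[-0.6,0,4,0,0],[-0.6,0,5,0,0],[-0.6,0,6,0,0],[-0.6,0,7,0,0],[-0.6,0,8,0,0],[-0.6,0,9,0,0],[-0.6,0,10,0,0],[-0.6,0,10,0,0]]])

```text
clock: 54.1
eef_pos: [0.3884, -0.0156, 0.2044]
ee_rot: [-0.0, 1.0, 0.011, -0.0]
ft_force: [-1.0, -0.3, -0.6]
width: 0.0002
grip_force: 0.0
```

Request:
servo_tool(steps=[[[0.4,0,0,0,0],[0.8,0,0,0,0],[1.2,0,0,0,0],[1.6,0,0,0,0],[1.9,0,0,0,0],[2.2,0,0,0,0],[2.4,0,0,0,0],[2.6,0,0,0,0],[2.7,0,0,0,0],[2.7,0,0,0,0]]])

```text
clock: 54.93
eef_pos: [0.4154, -0.015, 0.2051]
ee_rot: [0.0, 1.0, 0.011, -0.0]
ft_force: [-2.7, -1.0, 5.0]
width: 0.0005
grip_force: 2.3
```

Request:
servo_tool(steps=[[[0.1,0,0,0,0],[0.2,0,0,0,0],[0.3,0,0,0,0],[0.4,0,0,0,0],[0.5,0,0,0,0],[0.6,0,0,0,0],[0.6,0,0,0,0],[0.6,0,0,0,0],[0.6,0,0,0,0],[0.6,0,0,0,0]]])

```text
clock: 55.77
eef_pos: [0.4175, -0.0151, 0.2049]
ee_rot: [0.001, 1.0, 0.011, -0.004]
ft_force: [-21.8, -0.3, 22.5]
width: 0.0001
grip_force: 15.4
```

Solid contact. Withdraw clear and look.

Request:
servo_tool(steps=[[[-0.6,0,0,0,0],[-1.6,0,0,0,0],[-3,0,0,0,0],[-3.2,0,-3,0,0],[-3.2,0,-7,0,0],[-3.2,0,-11,0,0],[-3.2,4,-14,0,0],[-3.2,8,-17,0,0],[-3.2,12,-17,0,0],[-3.2,16,-17,0,0]]])

```text
clock: 56.6
eef_pos: [0.3937, -0.1665, 0.3773]
ee_rot: [0.001, 1.0, 0.012, 0.003]
ft_force: [2.1, -0.7, -0.0]
width: 0.0006
grip_force: 0.0
```

```bash
python3 - <<'E'
from h import *
st()
im2,d2=cam('scene','scene14'); im,d=cam('top','top14'); P=pts('scene',d2)
for yc in(.1945,-.0155):
    q=P[abs(P[...,1]-yc)<.014]; q=q[(q[:,0]>.34)&(q[:,0]<.45)&(q[:,2]>.193)&(q[:,2]<.262)]
    print(yc,[(round(a,3),len(k),k[:,0].mean().round(4)) for a in np.arange(.198,.262,.009) for k in [q[abs(q[:,2]-a)<.0045]] if len(k)])
w=P[(abs(P[...,2]-.2585)<.02)&(P[...,0]>.49)&(P[...,0]<.55)&(P[...,1]>-.05)&(P[...,1]<.23)]
print('lid slope',np.linalg.lstsq(np.c_[w[:,:2],np.ones(len(w))],w[:,2],rcond=None)[0])
cv2.imwrite('pics/s14.png',np.hstack([cv2.resize(im2[160:320,80:300],(550,400)),cv2.resize(im[140:260,130:205],(250,400))]))
E
```

```text
t 56.60 pos [ 0.3937 -0.1665  0.3773] w 0.001 g 0.0 F [ 2.1 -0.7 -0. ] head 1.3 q [ 0.67  0.03 -0.4   1.73  0.01  1.37 -1.28]
0.1945 [(np.float64(0.198), 12, np.float64(0.429)), (np.float64(0.207), 29, np.float64(0.416)), (np.float64(0.216), 119, np.float64(0.406)), (np.float64(0.225), 59, np.float64(0.4127)), (np.float64(0.234), 59, np.float64(0.4163)), (np.float64(0.243), 66, np.float64(0.4191)), (np.float64(0.252), 61, np.float64(0.4218)), (np.float64(0.261), 168, np.float64(0.4342))]
-0.0155 [(np.float64(0.198), 9, np.float64(0.4326)), (np.float64(0.207), 26, np.float64(0.4184)), (np.float64(0.216), 128, np.float64(0.3905)), (np.float64(0.225), 43, np.float64(0.4173)), (np.float64(0.234), 46, np.float64(0.4218)), (np.float64(0.243), 48, np.float64(0.4241)), (np.float64(0.252), 36, np.float64(0.4273)), (np.float64(0.261), 96, np.float64(0.4372))]
lid slope [0.00048941 0.00097402 0.25857507]
```

View pics/s14.png

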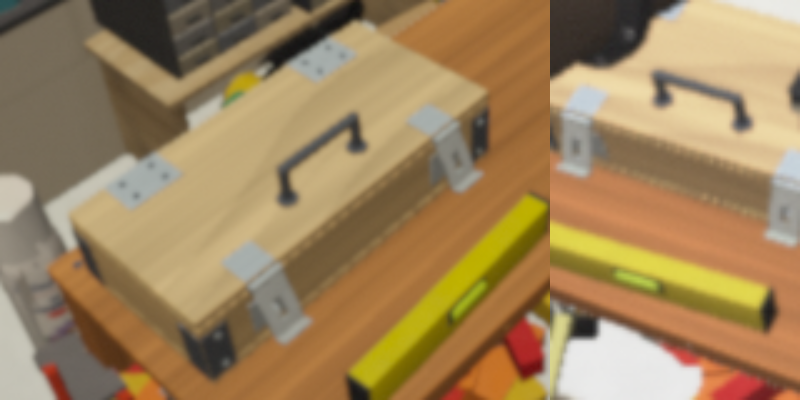

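Both hasps are down over their staples but stand off by about 0.3 rad. The finger met the staple with its tip above the lip, so I'll press the lips lower down.

```bash
python3 - <<'E'
from h import *
st(); print(go(.374,-.0155,.192,1.2))
E
```

```text
t 56.70 pos [ 0.3923 -0.1718  0.3748] w 0.000 g 0.0 F [-0.1  0.1 -0.5] head 0.7 q [ 0.67  0.04 -0.4   1.74  0.02  1.37 -1.28]
(array([ -1.65, -15.7 ,  18.24]), np.float64(-0.5), 'head 0.7')
```

Request:
servo_tool(steps=[[[-1.6,-4,0,0,0],[-1.6,-8,2,0,0],[-1.6,-12,4,0,0],[-1.6,-15.6,7,0,0],[-1.6,-15.6,10,0,0],[-1.6,-15.6,13,0,0],[-1.6,-15.6,16,0,0],[-1.6,-15.6,18,0,0],[-1.6,-15.6,18.2,0,0],[-1.6,-15.6,18.2,0,0]]])

```text
clock: 57.53
eef_pos: [0.3727, -0.0089, 0.1921]
ee_rot: [-0.0, 1.0, 0.011, -0.001]
ft_force: [-0.5, -0.7, 0.4]
width: 0.0002
grip_force: 0.0
```

```bash
python3 -c "
from h import *
st()"
```

```text
t 57.53 pos [ 0.3727 -0.0089  0.1921] w 0.000 g 0.0 F [-0.5 -0.7  0.4] head 1.3 q [ 0.47  0.11 -0.62  2.14  0.08  0.91 -1.75]
```

Request:
servo_tool(steps=[[[0.5,0.6,0,0,0],[1,0.6,0,0,0],[1.5,0.6,0,0,0],[2,0.6,0,0,0],[2.3,0.6,0,0,0],[2.6,0.6,0,0,0],[2.8,0.6,0,0,0],[3,0.6,0,0,0],[3,0.6,0,0,0],[3,0.6,0,0,0]]])

```text
clock: 58.37
eef_pos: [0.4037, -0.0145, 0.1927]
ee_rot: [-0.0, 1.0, 0.011, 0.0]
ft_force: [-0.2, -0.5, 0.1]
width: 0.0006
grip_force: 0.0
```

Request:
servo_tool(steps=[[[0.1,0,0,0,0],[0.2,0,0,0,0],[0.3,0,0,0,0],[0.4,0,0,0,0],[0.4,0,0,0,0],[0.4,0,0,0,0],[0.4,0,0,0,0],[0.4,0,0,0,0],[0.4,0,0,0,0],[0.4,0,0,0,0]]])

```text
clock: 59.2
eef_pos: [0.4075, -0.0145, 0.1926]
ee_rot: [0.0, 1.0, 0.011, 0.0]
ft_force: [-0.5, -0.3, -0.9]
width: 0.0007
grip_force: 0.0
```

Request:
servo_tool(steps=[[[0.1,0,0,0,0],[0.2,0,0,0,0],[0.3,0,0,0,0],[0.4,0,0,0,0],[0.5,0,0,0,0],[0.6,0,0,0,0],[0.6,0,0,0,0],[0.6,0,0,0,0],[0.6,0,0,0,0],[0.6,0,0,0,0]]])

```text
clock: 60.03
eef_pos: [0.4094, -0.0144, 0.1924]
ee_rot: [0.001, 1.0, 0.011, -0.004]
ft_force: [-22.9, -3.1, 22.6]
width: 0.0002
grip_force: 7.0
```

```bash
cat >> h.py <<'E'
def hasp(n='scene'):
    P=pts(n,imaging.read_camera(n)[1])
    for yc in(.1945,-.0155):
        q=P[abs(P[...,1]-yc)<.014]; q=q[(q[:,0]>.34)&(q[:,0]<.45)&(q[:,2]>.193)&(q[:,2]<.262)]
        print(yc,[(round(a,3),len(k),np.median(k[:,0]).round(4)) for a in np.arange(.198,.262,.009) for k in [q[abs(q[:,2]-a)<.0045]] if len(k)])
E
python3 -c "
from h import *
st();hasp()"
```

```text
t 60.03 pos [ 0.4094 -0.0144  0.1924] w 0.000 g 7.0 F [-22.9  -3.1  22.6] head 1.3 q [ 0.45  0.18 -0.61  2.06  0.13  0.94 -1.78]
0.1945 [(np.float64(0.198), 13, np.float64(0.4285)), (np.float64(0.207), 28, np.float64(0.4157)), (np.float64(0.216), 120, np.float64(0.4056)), (np.float64(0.225), 63, np.float64(0.4108)), (np.float64(0.234), 50, np.float64(0.4147)), (np.float64(0.243), 69, np.float64(0.4182)), (np.float64(0.252), 63, np.float64(0.4219)), (np.float64(0.261), 164, np.float64(0.4351))]
-0.0155 [(np.float64(0.198), 13, np.float64(0.3977)), (np.float64(0.207), 23, np.float64(0.3976)), (np.float64(0.216), 63, np.float64(0.347)), (np.float64(0.225), 19, np.float64(0.3977)), (np.float64(0.234), 4, np.float64(0.3971)), (np.float64(0.261), 1, np.float64(0.375))]
```

Request:
servo_tool(steps=[[[-0.6,0,0,0,0],[-1.6,0,0,0,0],[-3,0,0,0,0],[-4,0,-3,0,0],[-4,0,-7,0,0],[-4,0,-11,0,0],[-4,-3,-13,0,0],[-4,-7,-13,0,0],[-4,-11,-13,0,0],[-4,-15,-13,0,0]]])

```text
clock: 60.92
eef_pos: [0.3698, 0.1362, 0.3232]
ee_rot: [0.0, 1.0, 0.01, 0.001]
ft_force: [1.1, 0.4, -0.4]
width: 0.0002
grip_force: 0.0
```

Request:
servo_tool(steps=[[[-0.2,-3,0,0,0],[-0.5,-6,0,0,0],[-0.5,-6,0,0,0],[-0.5,-6,0,0,0],[-0.5,-6,0,0,0],[-0.5,-6,0,0,0],[-0.5,-6,0,0,0],[-0.5,-6,0,0,0],[-0.5,-6,0,0,0],[-0.5,-6,0,0,0]]])

```text
clock: 61.75
eef_pos: [0.364, 0.1942, 0.3226]
ee_rot: [0.0, 1.0, 0.01, 0.0]
ft_force: [-0.3, 0.4, 0.6]
width: 0.0006
grip_force: 0.0
```

```bash
python3 -c "
from h import *
st();hasp();print(go(.370,.1945,.192,1.2))"
```

```text
t 61.75 pos [0.364  0.1942 0.3226] w 0.001 g 0.0 F [-0.3  0.4  0.6] head 1.2 q [ 0.23  0.08 -0.88  1.84  0.07  1.25 -2.22]
0.1945 [(np.float64(0.198), 12, np.float64(0.4292)), (np.float64(0.207), 41, np.float64(0.4066)), (np.float64(0.216), 109, np.float64(0.4054)), (np.float64(0.225), 64, np.float64(0.4104)), (np.float64(0.234), 55, np.float64(0.4149)), (np.float64(0.243), 66, np.float64(0.4184)), (np.float64(0.252), 63, np.float64(0.4216)), (np.float64(0.261), 106, np.float64(0.4293))]
-0.0155 [(np.float64(0.198), 4, np.float64(0.4332)), (np.float64(0.207), 55, np.float64(0.4241)), (np.float64(0.216), 65, np.float64(0.3488)), (np.float64(0.225), 38, np.float64(0.428)), (np.float64(0.234), 27, np.float64(0.4284)), (np.float64(0.243), 30, np.float64(0.428)), (np.float64(0.252), 29, np.float64(0.4276)), (np.float64(0.261), 72, np.float64(0.4341))]
(array([ 0.6 , -0.  , 13.06]), np.float64(0.0), 'head 1.2')
```

Right hasp is now vertical (x ≈ 0.428 from z 0.225 to 0.252). Same for the left.

Request:
servo_tool(steps=[[[0.6,0,3,0,0],[0.6,0,6,0,0],[0.6,0,9,0,0],[0.6,0,11,0,0],[0.6,0,12.5,0,0],[0.6,0,13,0,0],[0.6,0,13,0,0],[1.2,0,13,0,0],[1.8,0,13,0,0],[2.4,0,13,0,0]]])

```text
clock: 62.63
eef_pos: [0.3892, 0.1954, 0.1936]
ee_rot: [-0.0, 1.0, 0.011, 0.001]
ft_force: [-1.0, 0.3, -1.3]
width: 0.0004
grip_force: 0.5
```

Request:
servo_tool(steps=[[[0.3,0,0,0,0],[0.6,0,0,0,0],[0.9,0,0,0,0],[1.2,0,0,0,0],[1.5,0,0,0,0],[1.8,0,0,0,0],[1.9,0,0,0,0],[2,0,0,0,0],[2,0,0,0,0],[2,0,0,0,0]]])

```text
clock: 63.47
eef_pos: [0.405, 0.1954, 0.1924]
ee_rot: [0.001, 1.0, 0.012, -0.002]
ft_force: [-14.0, -1.6, 10.7]
width: 0.0005
grip_force: 6.2
```

Request:
servo_tool(steps=[[[0.1,0,0,0,0],[0.2,0,0,0,0],[0.2,0,0,0,0],[0.2,0,0,0,0],[-0.5,0,0,0,0],[-2,0,0,0,0],[-3.8,0,0,0,0],[-4,0,-3,0,0],[-4,0,-7,0,0],[-4,0,-10,0,0]]])

```text
clock: 64.3
eef_pos: [0.3676, 0.1952, 0.2949]
ee_rot: [-0.0, 1.0, 0.012, 0.0]
ft_force: [1.4, 0.6, 0.3]
width: 0.0007
grip_force: 0.0
```

Request:
servo_tool(steps=[[[0,0,-3,0,0],[0,0,-6,0,0],[0,0,-9,0,0],[0,0,-12,0,0],[0,0,-14,0,0],[0,0,-14,0,0],[0,0,-14,0,0],[0,0,-14,0,0],[0,0,-14,0,0],[0,0,-14,0,0]]])

```text
clock: 65.13
eef_pos: [0.3676, 0.1944, 0.4316]
ee_rot: [0.0, 1.0, 0.011, -0.001]
ft_force: [-0.3, -0.1, -0.8]
width: 0.0005
grip_force: 0.0
```

```bash
python3 - <<'E'
from h import *
st();hasp()
im,d=cam('scene','scene15');P=pts('scene',d)
w=P[(abs(P[...,2]-.2585)<.02)&(P[...,0]>.49)&(P[...,0]<.55)&(P[...,1]>-.05)&(P[...,1]<.23)]
print('lid slope',np.linalg.lstsq(np.c_[w[:,:2],np.ones(len(w))],w[:,2],rcond=None)[0])
cv2.imwrite('pics/s15.png',cv2.resize(im[100:340,60:380],(800,600)))
E
```

```text
t 65.13 pos [0.3676 0.1944 0.4316] w 0.001 g 0.0 F [-0.3 -0.1 -0.8] head 1.3 q [ 0.26  0.04 -0.88  1.61  0.03  1.51 -2.17]
0.1945 [(np.float64(0.198), 4, np.float64(0.4285)), (np.float64(0.207), 79, np.float64(0.4197)), (np.float64(0.216), 36, np.float64(0.4235)), (np.float64(0.225), 48, np.float64(0.4236)), (np.float64(0.234), 33, np.float64(0.4236)), (np.float64(0.243), 40, np.float64(0.4233)), (np.float64(0.252), 42, np.float64(0.4231)), (np.float64(0.261), 167, np.float64(0.4345))]
-0.0155 [(np.float64(0.198), 2, np.float64(0.4333)), (np.float64(0.207), 57, np.float64(0.4235)), (np.float64(0.216), 64, np.float64(0.3481)), (np.float64(0.225), 42, np.float64(0.4283)), (np.float64(0.234), 25, np.float64(0.4285)), (np.float64(0.243), 33, np.float64(0.4281)), (np.float64(0.252), 27, np.float64(0.428)), (np.float64(0.261), 102, np.float64(0.4365))]
lid slope [-0.00028752  0.00114268  0.25895985]
```

View pics/s15.png

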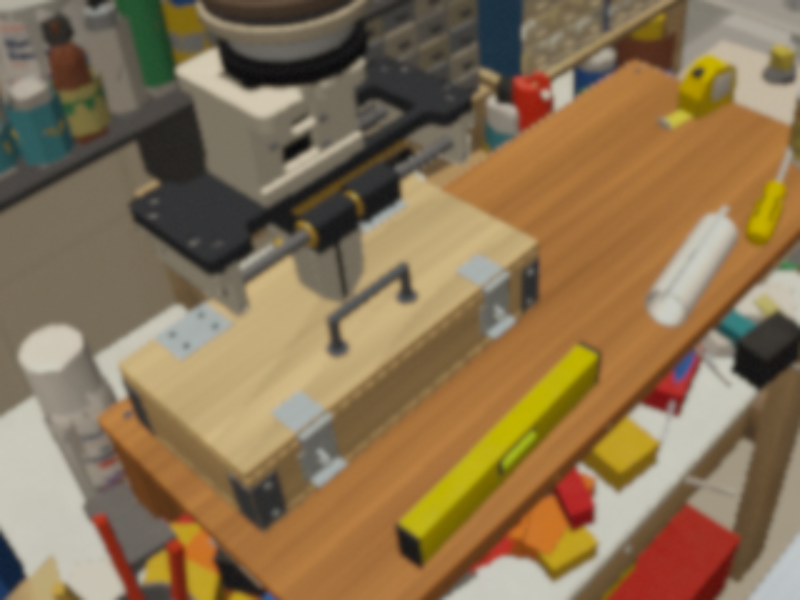

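The lid is flat. Both hasps hang vertically, at (320,455) and (498,310), and the gripper is clear above. Handing in.

```bash
python3 -c "
from bench import hand_in
print(hand_in())"
```

```text
the job is handed in; nothing more can be done
None
```

I packed all three couplings and the carton into the chest with the stay locked, then broke the stay, shut the lid, closed both hasps over their staples and handed the job in at about 65 s; the hand-in gave no verdict back.

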